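Change the batch under the inspection microscope

ROBOT

A 6-joint arm with a two-finger parallel gripper is mounted at the origin on the work surface. World frame = base frame: x ahead of the robot, y to its left, z up, the work surface at z = 0. Lengths are in m, angles in rad, forces in N, time in s.
With the tool pointing down it reaches from about 0.35 to 0.975 m from the base axis. Payload 17.4 kg.
Tool frame: the origin (TCP) lies on the centre line of the jaws, within the pads' length; the fingertips stand 8 mm ahead of it and the grasp point (between the pads) lies 11 mm behind it; z points along the fingers, y is the direction in which the jaws open and shut (so a half turn about z gives the same grasp; the last joint's range is limited). The gripper opens to 85 mm and grips with 20 to 120 N. Pads are 22 mm wide; open, the fingers measure 114 mm over their backs; the gripper's body (76 mm by 85 mm) begins 54 mm behind the grasp point. The pads swing forward as they close: fully open they stand 13 mm farther back than shut.
Start: joints at [-1.155, 0.116, 1.442, -0, 1.584, -0.038], TCP at [0.296, -0.607, 0.239] pointing down, gripper open.
Joint ranges: [-2.83, 2.83], [-0.83, 2.19], [0.07, 2.5], [-1.14, 4.28], [0.01, 3], [-2.97, 2.97]. Speed limits (rad/s): [1.89, 1.89, 2.22, 3.14, 3.14, 3.14].

INTERFACE

Orientations are given as a unit quaternion [w, x, y, z].
In Python, from cell import env, vision gives the robot as it stands.
- The arm moves only by the tool drive_tool, never from a script. Its argument "targets" is a list of rows, each an object with "claw": the closure in counts, from 0 (fully open) to 255 (shut); "xyz": the shift along the tool's x, y, z in cm, a list of three; "turn": the turn about the tool's z in degrees. A call has 1 to 20 rows; each row shifts and turns the commanded pose from where the row before left it, along the tool's axes as they then stand; what a row does not reach is not made up. A row lasts 1/10 s, in which the tool goes at most 50 mm and 8.59 degrees, less where a joint would pass 70% of its speed; a pose out of reach is approached as far as the arm can. A call with a gripper value outside its range is refused whole. The fingers move at their own pace and stop on an object; the grip force is fixed at half the most. Time passes only in rows, so rows that do not move let the fingers close. It gives the time, the measured TCP pose, the force and the opening at its end, in the units of the state.
- env.read_state(): the state, without advancing time (a new reading comes with each control period).
- vision.camera(name): name is "side" or "top"; returns (picture, depth): 400x640x3 uint8, red, green, blue; 400x640 float32, m along the optical axis (not along the pixel's ray), 0 where there is no reading.
- vision.camera_params(name): a dict with "K" (3x3 intrinsics, pixels), "distortion" ([k1, k2, p1, p2, k3] as OpenCV has them; the pictures are not rectified), "rvec" (rotation vector, rad) and "tvec" (3), from world to camera coordinates, as OpenCV has them. Camera axes: x right, y down, z forward; pixel columns grow to the right and rows downward; lengths in m; the calibration is good to about 2 mm. A picture is of the moment at which its call begins. camera_params takes no time and is no camera call.
- env.sign_off(): hands the job in, once; it reports no verdict.
Trained networks look in the newest picture that a camera, given by its name, has taken for a name from the list of things; names that differ only in an ending like _2 or _b are one class to them, and where a whole thing is asked for, a point or a joint stands for the part that bears it (a point fixed in the world has none). Each returns a list of dicts, best first, with "confidence" (0 to 1); they miss things now and then, are a little off and sometimes report something else, mostly with a low value. They report only what shows in the picture. A call takes as long as a camera call. They do not tell look-alikes from the thing itself.
- vision.look_for(camera, label): "xy" ([column, row] in pixels, amid what is visible of it).
The state is a dict: "time": time; "joint_positions": joint angles; "qvel": joint speeds; "joint_torque": joint torques, N m; "eef_pos": TCP position; "orientation": TCP orientation; "contact_force": force on the tool from outside, world axes, zero at the start; "torque": the same for the moment, N m; "grip_width": finger opening in m.
Only numpy, scipy, OpenCV 4.12 (cv2) and the standard library are available. Lean on these libraries where they do the work, as an engineer would, in place of code of your own. Each camera call takes 0.05 s, during which the arm holds its last target. There are 200 camera calls.

TASK

The green-banded modules under the microscope have passed inspection: pull up the red index knob, slide the carriage one notch out from under the lens and let the knob drop home, lift the lid of the blue-lidded case right back onto its stop, and move every green module from the carriage's tray into the case, on its floor. Then put every orange-banded module waiting on the mat into the emptied tray, and index the carriage one notch back so that the tray is under the lens again with the knob fully home. Leave the lid open, do not knock the microscope, and leave the other things on the bench where they are.

Things in the scene. Friction and masses are not known exactly. Their poses are not given: they have to be found in the camera images.
- station: fixed black base plate (235 x 350 x 10 mm) of the index slide; origin at table level straight below the microscope lens; its y axis is the direction in which the carriage slides outward, x points away from the robot. A brass index bar (top 22 mm above the table) runs along y at x = -125 mm, with three notches at y = 0, 110 and 220 mm
- carriage (a joint): position of the carriage along the station's y axis in m: 0 = inspection notch (tray under the lens, as at the start), 0.11 = next notch out, 0.22 = last notch; travel -0.012 to 0.228. The plunger pin has about 2 mm of play each way in a notch. It slides with about 2 N of friction and only while the plunger is pulled
- plunger (a joint): lift of the spring plunger and its red knob in m: 0 = pin fully home in a notch, about 0.010 = pin riding on the bar between notches, 0.018 = top stop. The pin is clear of the notch above 0.011. The spring pushes it down with 5 N at 0 and 9 N at 0.015; released, the pin rides on the bar and drops home by itself over a notch
- knob_mid (a point): middle of the red knob: upright cylinder, 24 mm across, 26 mm tall, this point 13 mm below its top; 71 mm above the table with the pin home, it rides up with the plunger and along with the carriage. A 26 mm wide plunger housing on the carriage reaches up to 21 mm below this point
- tray_floor (a point): centre of the top of the tray's floor on the carriage, 34 mm above the table, 125 mm in +x from the knob; axes as the station's. The tray inside is 134 mm (x) by 64 mm (y), with a lip 7 mm high, 3 to 4 mm thick. Up to three green modules stand in it at the start in a row along x, about 50 mm apart, their long sides along y
- scope: the microscope: ring light 52 mm across, its underside 135 mm above the table over the station's origin, a camera tube above it to 223 mm, and a column (24 mm across, 230 mm tall) at x = 30, y = -90 mm of the station; origin as the station's. Must not be knocked
- case: fixed grey case, 130 mm (x) by 170 mm (y) outside, 45 mm tall, 5 mm walls and floor; origin at the centre of its underside; x points away from the robot, towards the hinge
- lid (a joint): angle of the blue lid in rad: 0 = shut, 1.9 = lying back on its stop. It falls shut when let go below about 1.5 rad and falls back onto the stop when let go above about 1.65; about 1.5 N at the handle lifts it
- lid_hinge (a point): the lid's hinge axis at the top of the case's far (+x) wall, 45 mm above the table; the lid turns about the case's y axis, its front edge rising and going over towards +x
- lid_handle (a point): middle of the lid's handle, a round steel bar 11 mm thick, about 85 mm long, parallel to the hinge; posts 36 mm each side of this point, bar its axis 35 mm above the lid's top face (29 mm clear under it) (86 mm above the table when shut), 118 mm from the hinge line, 12 mm in from the front edge; turns with the lid, whose x and z axes turn about y
- done1: a shielded power module, steel block 18 mm (x) by 36 mm (y) by 24 mm (z), 35 g, green plastic band round its top; origin at the block's centre; may be absent
- done2: a shielded power module, steel block 18 mm (x) by 36 mm (y) by 24 mm (z), 35 g, green plastic band round its top; origin at the block's centre; may be absent
- done3: a shielded power module, steel block 18 mm (x) by 36 mm (y) by 24 mm (z), 35 g, green plastic band round its top; origin at the block's centre; may be absent
- wait1: a shielded power module, steel block 18 mm (x) by 36 mm (y) by 24 mm (z), 35 g, orange plastic band round its top; origin at the block's centre; may be absent
- wait2: a shielded power module, steel block 18 mm (x) by 36 mm (y) by 24 mm (z), 35 g, orange plastic band round its top; origin at the block's centre; may be absent
- jar: bystander: amber jar, yellow cap, 42 mm across, 50 mm tall
- spool: bystander: copper solder spool, 60 mm across, 40 mm tall
- driver: bystander: red screwdriver, 130 mm long
- tin: bystander: steel tip-cleaning cup, 44 mm across, 35 mm tall
- carton: bystander: white carton, 90 x 60 x 25 mm
- magnet: bystander: black block magnet, 20 x 40 x 16 mm, on the mat near the waiting modules
Things that resemble listed ones, but are neither listed nor needed, are in the scene too. Leave any purple or white look-alike of the done1 alone.

How it is judged:
By the outcome, as a careful person would: the job done as asked, in the order asked, and still so for the second after the job is handed in, with the robot touching nothing.
Of done1, done2, done3 only 2 to 3 are there at a start; the rules pass over those that are not, and their reading is None.
Of wait1, wait2 only 1 to 2 are there at a start; the rules pass over those that are not, and their reading is None.
At some moment in a run one of wait1, wait2 may be knocked a few centimetres aside while the robot is not near it.
Once in a run the grip may slacken for a moment while it holds something.
It also fails if it takes over 210 s, if anything falls off the work surface, if the arm or the gripper's body presses on something with over 40 N, if the wrist force passes 120 N, or if a joint passes its speed limit or range.

## Working session

There is one attempt and no reset: what is moved stays moved. The work goes in short steps, Python scripts to look and compute and a tool call to move; the robot and the scene stay as the last step left them, time stands still between calls to the robot, and variables do not carry over. Pictures are saved under pics/ and viewed, about 12 in all and at most 16, crops included, and the job is handed in when it is done.

Besides the shell and the picture viewer there is one more tool, called after "Request:" in YAML: its name, and indented under it one key for each argument. drive_tool: Moves the arm, as the interface text tells. Its arguments: {"type":"object","properties":{"targets":{"type":"array"}},"required":["targets"]}

```bash
ls; mkdir -p pics; cat > h.py <<'E'
import numpy as np, cv2
from cell import env, vision
def P(n):
    p=vision.camera_params(n); R,_=cv2.Rodrigues(np.array(p["rvec"],float)); return np.array(p["K"],float),np.array(p["distortion"],float),R,np.array(p["tvec"],float).ravel()
def ray(n,uv):
    K,D,R,t=P(n); q=cv2.undistortPoints(np.array(uv,float).reshape(-1,1,2),K,D).reshape(-1,2)
    d=np.c_[q,np.ones(len(q))]; return -R.T@t, d@R, d
def atz(n,uv,z):
    c,d,_=ray(n,uv); return c+d*((z-c[2])/d[:,2])[:,None]
def cloud(n,dep):
    vv,uu=np.mgrid[:400,:640]; c,d,_=ray(n,np.c_[uu.ravel(),vv.ravel()])
    return (c+d*dep.reshape(-1,1)).reshape(400,640,3)
def proj(n,X):
    p=vision.camera_params(n); K,D,R,t=P(n)
    return cv2.projectPoints(np.array(X,float).reshape(-1,1,3),np.array(p["rvec"],float),t,K,D)[0].reshape(-1,2)
def shot(n,f=None):
    im,d=vision.camera(n)
    if f: cv2.imwrite('pics/'+f,im[:,:,::-1])
    return im,d
E
python3 - <<'E'
from h import *
for n in("top","side"):
    im,d=shot(n,n+'0.png'); np.savez(n+'0.npz',im=im,d=d); K,D,R,t=P(n); print(n,-R.T@t,R[2],K[0,0])
    c=cloud(n,d)
    for l in ["station","knob_mid","tray_floor","scope","case","lid_handle","lid_hinge","done1","wait1","magnet"]:
        r=vision.look_for(n,l)
        print(l,[(np.round(x["xy"]).astype(int).tolist(),round(x["confidence"],2),c[int(x["xy"][1]),int(x["xy"][0])].round(3).tolist()) for x in r[:6]])
s=env.read_state();print(s)
E
```

```text
pics
top [ 0.43629972 -0.05987124  1.13173503] [ 0.13801608 -0.0043035  -0.99042064] 404.6982615681124
station [([372, 200], 0.85, [0.59, -0.209, 0.022]), ([333, 136], 0.71, [0.78, -0.108, 0.021]), ([181, 253], 0.18, [0.461, 0.308, 0.053])]
knob_mid [([396, 228], 0.62, [0.509, -0.263, 0.084]), ([297, 270], 0.47, [0.404, 0.004, 0.006]), ([180, 256], 0.34, [0.453, 0.314, 0.05])]
tray_floor [([390, 206], 0.9, [0.574, -0.26, 0.029]), ([330, 134], 0.3, [0.783, -0.102, 0.03])]
scope [([418, 167], 0.85, [0.643, -0.301, 0.191]), ([388, 208], 0.54, [0.567, -0.249, 0.044]), ([299, 271], 0.39, [0.404, -0.004, 0.005]), ([392, 199], 0.37, [0.586, -0.261, 0.061])]
case [([184, 257], 0.83, [0.447, 0.302, 0.052])]
lid_handle [([181, 256], 0.74, [0.45, 0.308, 0.053])]
lid_hinge [([397, 227], 0.67, [0.509, -0.263, 0.084]), ([179, 252], 0.65, [0.461, 0.313, 0.053])]
done1 [([394, 201], 0.66, [0.584, -0.264, 0.057]), ([466, 198], 0.65, [0.588, -0.476, 0.023])]
wait1 [([258, 177], 0.66, [0.667, 0.106, 0.022]), ([398, 226], 0.34, [0.511, -0.266, 0.083])]
magnet []
side [ 0.25389844 -1.07508057  0.67138711
[... 829 characters left out ...]

magnet []
{'time': 1.1, 'joint_positions': array([-1.15480377e+00,  1.15980832e-01,  1.44162665e+00,  5.54509606e-06,
        1.58400758e+00, -3.77938278e-02]), 'qvel': array([0.00056446, 0.0007657 , 0.00071992, 0.00073848, 0.0005511 ,
       0.00126767]), 'joint_torque': array([-2.82801899e-03, -7.31775355e+01, -6.32638264e+01, -2.83272366e-04,
        5.21066468e-04,  8.96810946e-07]), 'eef_pos': array([ 0.29589493, -0.60667994,  0.2392995 ]), 'orientation': array([-1.15266936e-05,  9.74369969e-01,  2.24951468e-01,  6.16574394e-07]), 'contact_force': array([-0.29275805,  0.76106819,  0.51654061]), 'torque': array([ 0.03394063,  0.01085607, -0.04011424]), 'grip_width': 0.08521803280867275}
```

View pics/top0.png

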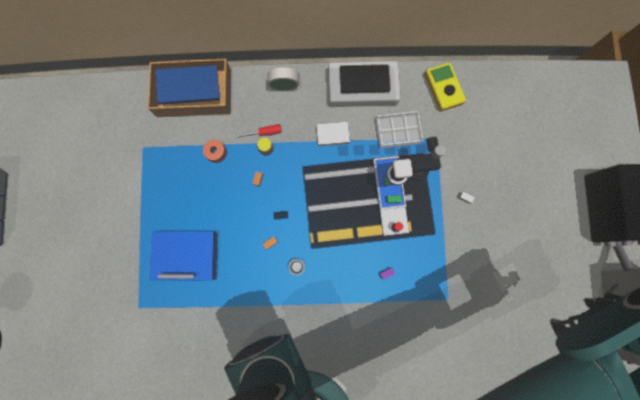

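View pics/side0.png

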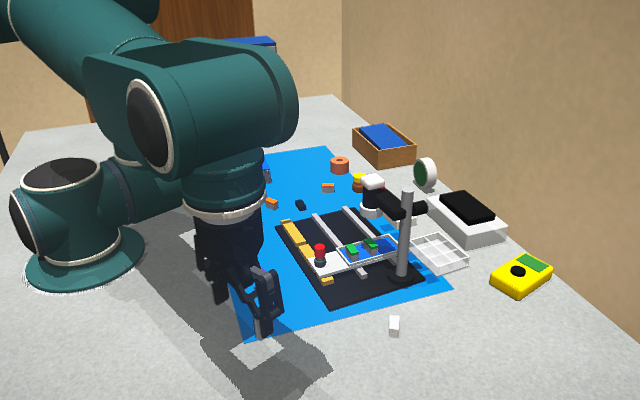

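Top view: knob (398,227), a green module at (394,198), orange ones at (258,178) and (270,242), magnet (281,215). The look-alikes are white (466,198) and purple (387,272). The case is at (183,255) with its handle along its bottom edge. The side view shows two greens at (353,251) and (371,245). Next, a close crop.

```bash
python3 - <<'E'
from h import *
a=np.load('top0.npz')['im'][130:260,290:450,::-1]; b=np.load('side0.npz')['im'][200:300,270:430,::-1]; c=np.load('top0.npz')['im'][220:290,140:300,::-1]
f=lambda x:cv2.resize(x,None,fx=2.5,fy=2.5,interpolation=cv2.INTER_CUBIC)
L=f(a);Rr=np.vstack([f(b)]);
o=np.zeros((500,800,3),np.uint8);o[:325,:400]=L;o[:250,400:]=Rr;o[325:,:400]=f(c);
o[250:500,400:]=f(np.load('side0.npz')['im'][140:240,220:380,::-1])
cv2.imwrite('pics/crop0.png',o)
# geometric fits
T=np.load('top0.npz');im,d=T['im'],T['d'];C=cloud('top',d);hsv=cv2.cvtColor(im,cv2.COLOR_RGB2HSV)
def blob(mask,zr,name):
    m=(mask&(C[...,2]>zr[0])&(C[...,2]<zr[1])&(d>0)).astype(np.uint8)
    n,l,s,ce=cv2.connectedComponentsWithStats(m)
    for i in range(1,n):
        if s[i,4]>15:
            q=C[l==i]; r=cv2.minAreaRect((q[:,:2]*1000).astype(np.float32)); print(name,ce[i].round(1),s[i,4],np.median(q,0).round(3),'rect',np.round(r[0],1),np.round(r[1],1),round(r[2],1))
H,S,V=hsv[...,0].astype(int),hsv[...,1],hsv[...,2]
blob((H<18)&(H>6)&(S>150),(0.005,.05),'orange')
blob(((H<6)|(H>174))&(S>150),(0.005,.12),'red')
blob((H>45)&(H<85)&(S>120),(0.01,.12),'green')
blob((H>20)&(H<32)&(S>100),(0.01,.06),'brass')
blob((H>105)&(H<125)&(S>150),(0.035,.12),'lid')
blob((V<60)&(np.mgrid[:400,:640][0]<260)&(np.mgrid[:400,:640][1]>250),(0.003,.03),'black')
E
```

```text
orange [257.3 178.3] 46 [0.661 0.106 0.023] rect [660.3 105.1] [12.6 28.5] 71.0
orange [269.3 242.6] 32 [0.48  0.075 0.024] rect [481.4  73.2] [ 9.5 25.6] 34.5
red [269.7 129.6] 146 [0.8   0.068 0.023] rect [801.   69.9] [21.1 59.6] 11.0
red [397.9 226.2] 40 [ 0.511 -0.268  0.083] rect [ 510.9 -268.1] [16.1 15.9] 84.5
green [393.9 198.6] 80 [ 0.587 -0.266  0.058] rect [ 586.7 -266.4] [16.6 33.6] 0.9
brass [445.4  90.2] 866 [ 0.898 -0.437  0.035] rect [ 918.3 -441.6] [129.   80.5] 17.1
brass [264.4 144.5] 149 [0.75  0.082 0.049] rect [750.6  81.8] [37.  33.1] 1.5
brass [409.3 225.4] 21 [ 0.518 -0.312  0.022] rect [ 516.3 -312.9] [24.7  8.7] 14.4
brass [369.1 230.8] 242 [ 0.505 -0.2    0.022] rect [ 505.9 -200.3] [28.4 68.3] 4.8
brass [334.8 234.7] 353 [ 0.497 -0.106  0.022] rect [ 498.  -106.2] [28.3 98.3] 4.7
brass [311.6 237.6] 17 [ 0.49  -0.043  0.022] rect [491.5 -42.9] [ 5.4 24.8] 88.4
lid [182.9  80.9] 822 [0.939 0.308 0.071] rect [928.2 296.5] [ 94.5 156.4] 4.6
lid [201.9  93.8] 23 [0.901 0.254 0.064] rect [898.8 251.6] [14.4 24. ] 15.0
lid [380.9 167.8] 48 [ 0.68  -0.239  0.037] rect [ 677.8 -241.7] [42.2 24.1] 6.6
lid [385.6 190.2] 18 [ 0.615 -0.249  0.036] rect [ 613.1 -247.9] [ 7.3 28.5] 60.6
lid [393.4 190.1] 40 [ 0.614 -0.269  0.036] rect [ 613.5 -273.5] [30.9 23.2] 86.3
lid [181.9 253.7] 2803 [0.457 0.305 0.051] rect [453. 308.] [171.7 128.8] 88.6
black [371.2 181.8] 122 [ 0.646 -0.215  0.01 ] rect [ 634.3 -211.8] [64.5 26. ] 3.7
black [590.2 208.5] 328 [ 0.546 -0.843  0.019] rect [ 548.4 -843.7] [196.   11.1] 0.8
black [415.6 180.4] 36 [ 0.644 -0.338  0.014] rect [ 638.8 -338.9] [34.8 21. ] 75.1
```

View pics/crop0.png

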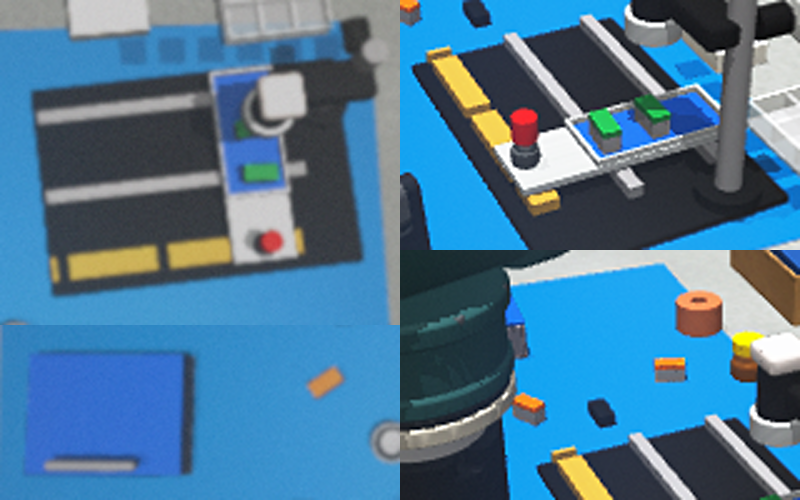

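```bash
cat >> h.py <<'E'
def go(xyz,yaw,z=None):
    "print turn and tool-axis shift (after turn) to put TCP at xyz, tool-y yaw deg"
    s=env.read_state(); w,x,y,_=s["orientation"]; cur=np.degrees(2*np.arctan2(y,x))-90
    t=(cur-yaw+180)%360-180; a=np.radians(yaw+90); dx=np.array(xyz)-s["eef_pos"]
    tx=np.array([np.cos(a),np.sin(a)]); ty=np.array([np.sin(a),-np.cos(a)])
    print('pos',s["eef_pos"].round(4),'yaw',round(cur,1),'-> turn',round(t,1),'shift cm',np.round([100*dx[:2]@tx,100*dx[:2]@ty,-100*dx[2]],2),'j6',round(np.degrees(s["joint_positions"][5]),1),'t',round(s["time"],1))
E
python3 - <<'E'
from h import *
def tri(o):
    A=np.zeros((3,3));b=np.zeros(3)
    for n,uv in o:
        c,d,_=ray(n,[uv]);d=d[0]/np.linalg.norm(d[0]);M=np.eye(3)-np.outer(d,d);A+=M;b+=M@c
    return np.linalg.solve(A,b)
T=np.load('side0.npz');im=T['im'];h=cv2.cvtColor(im,cv2.COLOR_RGB2HSV);H=h[...,0].astype(int)
for nm,m in(('red',((H<6)|(H>174))&(h[...,1]>150)),('green',(H>45)&(H<85)&(h[...,1]>120))):
    m=m.astype(np.uint8);m[:230]=0;m[300:]=0
    n,l,s,c=cv2.connectedComponentsWithStats(m)
    for i in range(1,n):
        if s[i,4]>15: print(nm,c[i].round(1),s[i],atz('side',[c[i]],.071 if nm=='red' else .055).round(4))
print('top knob at .083',atz('top',[[397.9,226.2]],.083))
print(proj('side',[[.511,-.268,.071]]))
# handle in top
T=np.load('top0.npz');C=cloud('top',T['d']);m=(C[...,2]>.068)&(C[...,0]<.45)&(C[...,1]>.2)&(C[...,1]<.42)&(C[...,0]>.35)&(C[...,2]<.12)
q=C[m];print(len(q),q.mean(0),cv2.minAreaRect((q[:,:2]*1000).astype(np.float32)))
vv,uu=np.nonzero(m);print(uu.min(),uu.max(),vv.min(),vv.max())
go([.511,-.268,.15],-85.2)
E
```

```text
red [319.4 250.1] [314 243  11  15 134] [[ 0.5119 -0.2657  0.071 ]]
green [370.5 242.9] [364 238  14  11  93] [[ 0.637  -0.2584  0.055 ]]
green [351.5 248.7] [346 243  12  12  94] [[ 0.5878 -0.2644  0.055 ]]
green [531.8 262.6] [516 254  32  18 263] [[ 0.9318 -0.4495  0.055 ]]
top knob at .083 [[ 0.51080962 -0.26810116  0.083     ]]
[[319.41157413 250.72200198]]
180 [0.39894976 0.30801028 0.0892322 ] ((398.84295654296875, 308.062744140625), (94.31184387207031, 10.542754173278809), 88.92559051513672)
158 194 274 278
pos [ 0.2959 -0.6067  0.2393] yaw -64.0 -> turn 21.2 shift cm [ 24.27 -31.95   8.93] j6 -2.2 t 1.1
```

Request:
drive_tool:
  targets:
    - {"claw": 0,"xyz": [0,0,0],"turn": 7}
    - {"claw": 0,"xyz": [0,0,0],"turn": 7}
    - {"claw": 0,"xyz": [0,0,0],"turn": 7.2}
    - {"claw": 0,"xyz": [2.4,-3.2,0],"turn": 0}
    - {"claw": 0,"xyz": [2.4,-3.2,0],"turn": 0}
    - {"claw": 0,"xyz": [2.4,-3.2,0],"turn": 0}
    - {"claw": 0,"xyz": [2.4,-3.2,0],"turn": 0}
    - {"claw": 0,"xyz": [2.4,-3.2,0],"turn": 0}
    - {"claw": 0,"xyz": [2.4,-3.2,0],"turn": 0}
    - {"claw": 0,"xyz": [2.4,-3.2,0],"turn": 0}
    - {"claw": 0,"xyz": [2.4,-3.2,0],"turn": 0}
    - {"claw": 0,"xyz": [2.4,-3.2,0],"turn": 0}
    - {"claw": 0,"xyz": [2.4,-3.2,3],"turn": 0}
    - {"claw": 0,"xyz": [0,0,3],"turn": 0}
    - {"claw": 0,"xyz": [0,0,2],"turn": 0}
    - {"claw": 0,"xyz": [0,0,0],"turn": 0}
    - {"claw": 0,"xyz": [0,0,0],"turn": 0}

```text
time: 2.8
eef_pos: [0.5084, -0.2679, 0.1601]
orientation: [0.0, 0.999, 0.042, 0.0]
contact_force: [0.9, 0.6, 1.1]
grip_width: 0.0853
```

```bash
python3 - <<'E'
from h import *
im,d=shot('side')
x=cv2.resize(im[120:340,200:500,::-1],None,fx=2.6,fy=2.6,interpolation=cv2.INTER_CUBIC);cv2.imwrite('pics/s1.png',x)
go([.511,-.267,.066],-85.2)
E
```

```text
pos [ 0.5086 -0.2682  0.1608] yaw -85.2 -> turn -0.0 shift cm [ 0.25 -0.09  9.48] j6 54.9 t 2.9
```

View pics/s1.png

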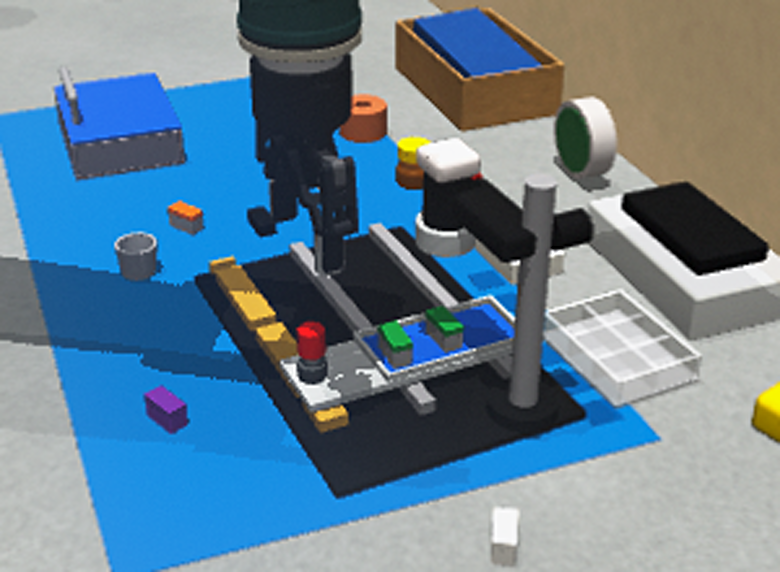

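The crop shows the gripper above the knob (312,340). Two greens are at (396,340) and (443,325), and the third slot is empty. I'll descend and grip.

Request:
drive_tool:
  targets:
    - {"claw": 0,"xyz": [0.25,-0.1,2.5],"turn": 0}
    - {"claw": 0,"xyz": [0,0,2.5],"turn": 0}
    - {"claw": 0,"xyz": [0,0,2.5],"turn": 0}
    - {"claw": 0,"xyz": [0,0,1.9],"turn": 0}
    - {"claw": 0,"xyz": [0,0,0],"turn": 0}
    - {"claw": 120,"xyz": [0,0,0],"turn": 0}
    - {"claw": 120,"xyz": [0,0,0],"turn": 0}
    - {"claw": 120,"xyz": [0,0,0],"turn": 0}
    - {"claw": 120,"xyz": [0,0,0],"turn": 0}
    - {"claw": 120,"xyz": [0,0,0],"turn": 0}

```text
time: 3.85
eef_pos: [0.5108, -0.2666, 0.0658]
orientation: [0.0, 0.999, 0.042, 0.0]
contact_force: [-0.0, -0.1, -0.7]
grip_width: 0.0453
```

Request:
drive_tool:
  targets:
    - {"claw": 165,"xyz": [0,0,0],"turn": 0}
    - {"claw": 175,"xyz": [0,0,0],"turn": 0}
    - {"claw": 185,"xyz": [0,0,0],"turn": 0}
    - {"claw": 200,"xyz": [0,0,0],"turn": 0}
    - {"claw": 230,"xyz": [0,0,0],"turn": 0}
    - {"claw": 255,"xyz": [0,0,0],"turn": 0}

```text
time: 4.45
eef_pos: [0.5108, -0.2665, 0.0656]
orientation: [0.0, 0.999, 0.042, 0.0]
contact_force: [-1.3, 0.8, 4.7]
grip_width: 0.0223
```

```bash
python3 - <<'E'
from h import *
go([.511,-.267,.066],-85.2)
E
```

```text
pos [ 0.5108 -0.2665  0.0656] yaw -85.2 -> turn 0.0 shift cm [ 0.02  0.05 -0.04] j6 55.1 t 4.5
```

Request:
drive_tool:
  targets:
    - {"claw": 255,"xyz": [0,0,-0.5],"turn": 0}
    - {"claw": 255,"xyz": [0,0,-0.5],"turn": 0}
    - {"claw": 255,"xyz": [0,0,-0.45],"turn": 0}
    - {"claw": 255,"xyz": [0,0,0],"turn": 0}
    - {"claw": 255,"xyz": [0,0,0],"turn": 0}

```text
time: 4.95
eef_pos: [0.5106, -0.2664, 0.0795]
orientation: [-0.0, 0.999, 0.042, -0.0]
contact_force: [3.8, 0.3, -9.0]
grip_width: 0.022
```

Request:
drive_tool:
  targets:
    - {"claw": 255,"xyz": [0,-1,0],"turn": 0}
    - {"claw": 255,"xyz": [0,-1.5,0],"turn": 0}
    - {"claw": 255,"xyz": [0,-1.5,0],"turn": 0}
    - {"claw": 255,"xyz": [0,-1.5,0],"turn": 0}
    - {"claw": 255,"xyz": [0,-1.5,0],"turn": 0}
    - {"claw": 255,"xyz": [0,-1.5,0],"turn": 0}
    - {"claw": 255,"xyz": [0,-1.5,0],"turn": 0}
    - {"claw": 255,"xyz": [0,-1,0],"turn": 0}
    - {"claw": 255,"xyz": [0,0,0],"turn": 0}
    - {"claw": 255,"xyz": [0,0,0],"turn": 0}

```text
time: 5.95
eef_pos: [0.5014, -0.1565, 0.0797]
orientation: [-0.0, 0.999, 0.042, -0.0]
contact_force: [1.7, 2.6, -9.2]
grip_width: 0.0223
```

```bash
python3 - <<'E'
from h import *
go([.511-.0837*.11,-.2665+.9965*.11,.0656],-85.2)
E
```

```text
pos [ 0.5014 -0.1565  0.0797] yaw -85.2 -> turn 0.0 shift cm [0.03 0.04 1.41] j6 65.0 t 6.0
```

Request:
drive_tool:
  targets:
    - {"claw": 255,"xyz": [0,0,0.5],"turn": 0}
    - {"claw": 255,"xyz": [0,0,0.5],"turn": 0}
    - {"claw": 255,"xyz": [0,0,0.4],"turn": 0}
    - {"claw": 255,"xyz": [0,0,0],"turn": 0}
    - {"claw": 255,"xyz": [0,0,0],"turn": 0}

```text
time: 6.45
eef_pos: [0.5015, -0.1573, 0.0657]
orientation: [0.0, 0.999, 0.042, 0.0]
contact_force: [1.3, -1.0, -5.8]
grip_width: 0.0221
```

Request:
drive_tool:
  targets:
    - {"claw": 180,"xyz": [0,0,0],"turn": 0}
    - {"claw": 100,"xyz": [0,0,0],"turn": 0}
    - {"claw": 0,"xyz": [0,0,0],"turn": 0}
    - {"claw": 0,"xyz": [0,0,0],"turn": 0}
    - {"claw": 0,"xyz": [0,0,0],"turn": 0}
    - {"claw": 0,"xyz": [0,0,-2],"turn": 0}
    - {"claw": 0,"xyz": [0,0,-3],"turn": 0}
    - {"claw": 0,"xyz": [0,0,-3],"turn": 0}
    - {"claw": 0,"xyz": [0,-3,-3],"turn": 0}
    - {"claw": 0,"xyz": [0,-4,-3],"turn": 0}
    - {"claw": 0,"xyz": [0,-4,-1],"turn": 0}
    - {"claw": 0,"xyz": [0,-4,0],"turn": 0}
    - {"claw": 0,"xyz": [0,-4,0],"turn": 0}
    - {"claw": 0,"xyz": [0,0,0],"turn": 0}

```text
time: 7.85
eef_pos: [0.4851, 0.0359, 0.2161]
orientation: [-0.0, 0.999, 0.044, 0.0]
contact_force: [0.5, -0.6, 0.3]
grip_width: 0.0855
```

```bash
cat >> h.py <<'E'
def blobs(n,im,d,kinds=('orange','red','green')):
    C=cloud(n,d);h=cv2.cvtColor(im,cv2.COLOR_RGB2HSV);H,S=h[...,0].astype(int),h[...,1]
    R={'orange':((H<18)&(H>6)&(S>150),.005,.09,.0225),'red':(((H<6)|(H>174))&(S>150),.03,.12,.083),'green':((H>45)&(H<85)&(S>120),.01,.12,.057)}
    for k in kinds:
        M,a,b,z=R[k]; m=(M&(C[...,2]>a)&(C[...,2]<b)&(d>0)).astype(np.uint8)
        N,l,s,ce=cv2.connectedComponentsWithStats(m)
        for i in range(1,N):
            if s[i,4]>15 and C[l==i][:,0].max()<.85:
                q=C[l==i]; zz=np.percentile(q[:,2],80) if n=='top' else z
                v,u=np.nonzero(l==i); W=atz(n,np.c_[u,v],zz); r=cv2.minAreaRect((W[:,:2]*1000).astype(np.float32))
                ang=r[2]+(0 if r[1][0]>r[1][1] else 90)
                print(n,k,ce[i].round(1),s[i,4],'z',zz.round(3),'ctr',np.round(r[0],1),'mean',(W.mean(0)*1000).round(1)[:2],'size',np.round(r[1],1),'long yaw',round(ang,1))
E
python3 - <<'E'
from h import *
for n in('top','side'):
    im,d=shot(n,n+'2.png');np.savez(n+'2.npz',im=im,d=d);blobs(n,im,d)
go([.3990,.3083,.16],178)
E
```

```text
top orange [257.2 178.6] 49 z 0.025 ctr [659.5 105.3] mean [659.4 105.1] size [12.5 29.6] long yaw 161.2
top red [356.  231.1] 43 z 0.085 ctr [ 501.6 -158.2] mean [ 501.2 -158.1] size [15.5 15.6] long yaw 177.7
top green [350.2 185.1] 79 z 0.06 ctr [ 627.3 -149.7] mean [ 626.9 -150.2] size [32.5 16.4] long yaw 88.3
top green [353.5 203.2] 86 z 0.06 ctr [ 578.2 -157. ] mean [ 577.7 -157.1] size [34.8 16.2] long yaw 88.3Traceback (most recent call last):
  File "<stdin>", line 3, in <module>
  File "h.py", line 37, in blobs
    print(n,k,ce[i].round(1),s[i,4],'z',zz.round(3),'ctr',np.round(r[0],1),'mean',(W.mean(0)*1000).round(1)[:2],'size',np.round(r[1],1),'long yaw',round(ang,1))
                                        ^^^^^^^^
AttributeError: 'float' object has no attribute 'round'
```

```bash
sed -i 's/zz.round(3)/round(float(zz),3)/' h.py; python3 - <<'E'
from h import *
T=np.load('side2.npz');blobs('side',T['im'],T['d'])
go([.400,.308,.16],-1.3)
E
```

```text
side orange [187.8  73.7] 992 z 0.022 ctr [ 390.5 1641.6] mean [ 385.  1635.7] size [394.9 351.9] long yaw 88.2
side orange [116.3  81.3] 1200 z 0.022 ctr [   4.5 1641.3] mean [  12.1 1634.4] size [381.  401.1] long yaw 90.5
side orange [339.4 160.3] 101 z 0.022 ctr [755.9 258.1] mean [756.2 259.7] size [55.4 56.2] long yaw 159.1
side orange [327.7 185.2] 45 z 0.022 ctr [660.8 106.8] mean [661.1 105.3] size [25.8 32.8] long yaw 160.0
side orange [357.4 185.2] 40 z 0.022 ctr [744.1  75.6] mean [743.3  74.2] size [38.1 26.5] long yaw 67.9
side orange [269.3 199. ] 16 z 0.022 ctr [479.8  84.1] mean [479.   84.4] size [11.6 26.2] long yaw 159.3
side red [300.8 225.4] 91 z 0.083 ctr [ 495.3 -174.5] mean [ 497.6 -173. ] size [51.9 21.4] long yaw 69.5
side green [349.  219.9] 75 z 0.057 ctr [ 627.9 -150.7] mean [ 627.  -150.7] size [20.1 43.6] long yaw 96.6
side green [331.1 225. ] 78 z 0.057 ctr [ 577.4 -157.4] mean [ 577.6 -157.1] size [43.7 19.8] long yaw 89.4
pos [0.4855 0.033  0.2159] yaw -85.1 -> turn -83.8 shift cm [27.3  -9.17  5.59] j6 86.0 t 8.0
```

Request:
drive_tool:
  targets:
    - {"claw": 0,"xyz": [0,0,0],"turn": -8.38}
    - {"claw": 0,"xyz": [0,0,0],"turn": -8.38}
    - {"claw": 0,"xyz": [0,0,0],"turn": -8.38}
    - {"claw": 0,"xyz": [0,0,0],"turn": -8.38}
    - {"claw": 0,"xyz": [0,0,0],"turn": -8.38}
    - {"claw": 0,"xyz": [0,0,0],"turn": -8.38}
    - {"claw": 0,"xyz": [0,0,0],"turn": -8.38}
    - {"claw": 0,"xyz": [0,0,0],"turn": -8.38}
    - {"claw": 0,"xyz": [0,0,0],"turn": -8.38}
    - {"claw": 0,"xyz": [0,0,0],"turn": -8.38}
    - {"claw": 0,"xyz": [4,-1.5,0],"turn": 0}
    - {"claw": 0,"xyz": [4,-1.5,0],"turn": 0}
    - {"claw": 0,"xyz": [4,-1.5,0],"turn": 0}
    - {"claw": 0,"xyz": [4,-1.5,0],"turn": 0}
    - {"claw": 0,"xyz": [4,-1.5,0],"turn": 0}
    - {"claw": 0,"xyz": [4,-1.5,2],"turn": 0}
    - {"claw": 0,"xyz": [3.2,0,3],"turn": 0}
    - {"claw": 0,"xyz": [0,0,0],"turn": 0}
    - {"claw": 0,"xyz": [0,0,0],"turn": 0}

```text
time: 9.85
eef_pos: [0.4025, 0.306, 0.1652]
orientation: [0.0, 0.716, 0.698, -0.001]
contact_force: [-0.5, -0.3, 0.4]
grip_width: 0.0854
```

```bash
python3 - <<'E'
from h import *
im,d=shot('side')
h=vision.look_for('side','lid_handle');print(h[:2])
x=cv2.resize(im[100:240,180:360,::-1],None,fx=3,fy=3,interpolation=cv2.INTER_CUBIC);cv2.imwrite('pics/s3.png',x)
go([.400,.308,.076],-1.3)
E
```

```text
[{'xy': [241.1, 163.3], 'confidence': 0.8}, {'xy': [273.6, 205.2], 'confidence': 0.29}]
pos [0.4031 0.3056 0.1667] yaw -1.5 -> turn -0.2 shift cm [ 0.23 -0.32  9.07] j6 35.8 t 9.9
```

View pics/s3.png

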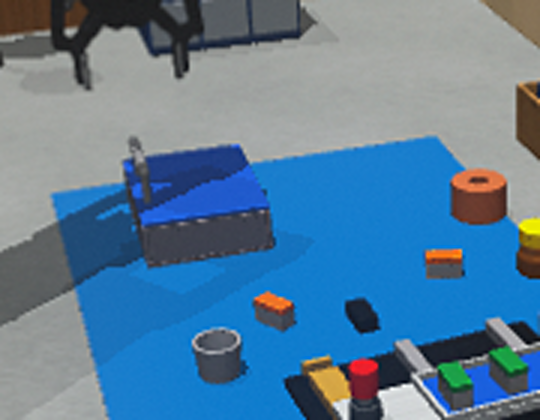

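The gripper, with its tips at (85,80) and (180,70), stands above the handle (140,165), and the jaws open across the bar. I'll descend.

Request:
drive_tool:
  targets:
    - {"claw": 0,"xyz": [0.2,-0.3,2],"turn": 0}
    - {"claw": 0,"xyz": [0,0,2.5],"turn": 0}
    - {"claw": 0,"xyz": [0,0,2.5],"turn": 0}
    - {"claw": 0,"xyz": [0,0,2],"turn": 0}
    - {"claw": 100,"xyz": [0,0,0],"turn": 0}
    - {"claw": 150,"xyz": [0,0,0],"turn": 0}
    - {"claw": 180,"xyz": [0,0,0],"turn": 0}
    - {"claw": 200,"xyz": [0,0,0],"turn": 0}
    - {"claw": 220,"xyz": [0,0,0],"turn": 0}
    - {"claw": 255,"xyz": [0,0,0],"turn": 0}
    - {"claw": 255,"xyz": [0,0,0],"turn": 0}
    - {"claw": 255,"xyz": [0,0,0],"turn": 0}

```text
time: 11.15
eef_pos: [0.3991, 0.3088, 0.0767]
orientation: [-0.0, 0.716, 0.698, -0.0]
contact_force: [-7.5, -2.9, 8.3]
grip_width: 0.0085
```

```bash
python3 - <<'E'
from h import *
s=env.read_state();print(s["eef_pos"],s["contact_force"],s["grip_width"])
# arc increments: from theta 0, tool y=+x, tool z = down
th=np.arange(0,1.91,.1);x=-118*np.cos(th)+41*np.sin(th);z=118*np.sin(th)+41*np.cos(th)
for i in range(1,len(th)):print(round(th[i],2),round((x[i]-x[i-1])/10,2),round(-(z[i]-z[i-1])/10,2))
E
```

```text
[0.39905601 0.30878861 0.07671098] [-7.51620153 -2.88579095  8.29324147] 0.00848745118722557
0.1 0.47 -1.16
0.2 0.58 -1.11
0.3 0.69 -1.04
0.4 0.79 -0.97
0.5 0.88 -0.88
0.6 0.97 -0.79
0.7 1.04 -0.69
0.8 1.1 -0.58
0.9 1.16 -0.47
1.0 1.2 -0.35
1.1 1.23 -0.23
1.2 1.24 -0.11
1.3 1.25 0.02
1.4 1.24 0.14
1.5 1.22 0.26
1.6 1.19 0.39
1.7 1.14 0.5
1.8 1.09 0.61
1.9 1.02 0.72
```

Request:
drive_tool:
  targets:
    - {"claw": 255,"xyz": [0,0.47,-1.16],"turn": 0}
    - {"claw": 255,"xyz": [0,0.58,-1.11],"turn": 0}
    - {"claw": 255,"xyz": [0,0.69,-1.04],"turn": 0}
    - {"claw": 255,"xyz": [0,0.79,-0.97],"turn": 0}
    - {"claw": 255,"xyz": [0,0.88,-0.88],"turn": 0}
    - {"claw": 255,"xyz": [0,0,0],"turn": 0}

```text
time: 11.75
eef_pos: [0.4328, 0.308, 0.13]
orientation: [-0.001, 0.716, 0.699, -0.001]
contact_force: [-25.8, -6.9, 24.2]
grip_width: 0.0088
```

Request:
drive_tool:
  targets:
    - {"claw": 255,"xyz": [0,0.97,-0.79],"turn": 0}
    - {"claw": 255,"xyz": [0,1.04,-0.69],"turn": 0}
    - {"claw": 255,"xyz": [0,1.1,-0.58],"turn": 0}
    - {"claw": 255,"xyz": [0,1.16,-0.47],"turn": 0}
    - {"claw": 255,"xyz": [0,1.2,-0.35],"turn": 0}
    - {"claw": 255,"xyz": [0,0,0],"turn": 0}

```text
time: 12.35
eef_pos: [0.4891, 0.3069, 0.1576]
orientation: [-0.0, 0.716, 0.698, 0.001]
contact_force: [-3.7, 3.1, 10.2]
grip_width: 0.0086
```

Request:
drive_tool:
  targets:
    - {"claw": 255,"xyz": [0,1.23,-0.23],"turn": 0}
    - {"claw": 255,"xyz": [0,1.24,-0.11],"turn": 0}
    - {"claw": 255,"xyz": [0,1.25,0.02],"turn": 0}
    - {"claw": 255,"xyz": [0,1.24,0.14],"turn": 0}
    - {"claw": 255,"xyz": [0,1.22,0.26],"turn": 0}
    - {"claw": 255,"xyz": [0,1.19,0.39],"turn": 0}
    - {"claw": 255,"xyz": [0,0,0],"turn": 0}

```text
time: 13.05
eef_pos: [0.5633, 0.3047, 0.1517]
orientation: [0.0, 0.716, 0.698, 0.001]
contact_force: [3.3, 1.3, 6.3]
grip_width: 0.0091
```

Request:
drive_tool:
  targets:
    - {"claw": 255,"xyz": [0,1.14,0.5],"turn": 0}
    - {"claw": 255,"xyz": [0,1.09,0.61],"turn": 0}
    - {"claw": 255,"xyz": [0,0,0],"turn": 0}
    - {"claw": 255,"xyz": [0,0,0],"turn": 0}

```text
time: 13.45
eef_pos: [0.585, 0.304, 0.1404]
orientation: [0.0, 0.716, 0.698, 0.001]
contact_force: [4.6, -0.2, 5.7]
grip_width: 0.0085
```

Request:
drive_tool:
  targets:
    - {"claw": 195,"xyz": [0,0,0],"turn": 0}
    - {"claw": 190,"xyz": [0,0,0],"turn": 0}
    - {"claw": 190,"xyz": [0,0,0],"turn": 0}
    - {"claw": 190,"xyz": [0,0.3,-2],"turn": 0}
    - {"claw": 190,"xyz": [0,0.3,-3],"turn": 0}
    - {"claw": 190,"xyz": [0,0,-4],"turn": 0}
    - {"claw": 190,"xyz": [0,0,-3],"turn": 0}
    - {"claw": 190,"xyz": [0,0,0],"turn": 0}

```text
time: 14.25
eef_pos: [0.5908, 0.3044, 0.2655]
orientation: [0.001, 0.716, 0.698, 0.003]
contact_force: [0.6, 0.2, 0.1]
grip_width: 0.0219
```

```bash
python3 - <<'E'
from h import *
im,d=shot('side')
x=cv2.resize(im[70:250,180:420,::-1],None,fx=2.6,fy=2.6,interpolation=cv2.INTER_CUBIC);cv2.imwrite('pics/s4.png',x)
go([.578,-.157,.16],-85.2)
go([.578,-.157,.16],4.8)
E
```

```text
pos [0.5904 0.3042 0.2626] yaw -1.4 -> turn 83.8 shift cm [-5.09 45.86 10.26] j6 26.5 t 14.3
pos [0.5904 0.3042 0.2626] yaw -1.4 -> turn -6.2 shift cm [-45.86  -5.09  10.26] j6 26.5 t 14.3
```

View pics/s4.png

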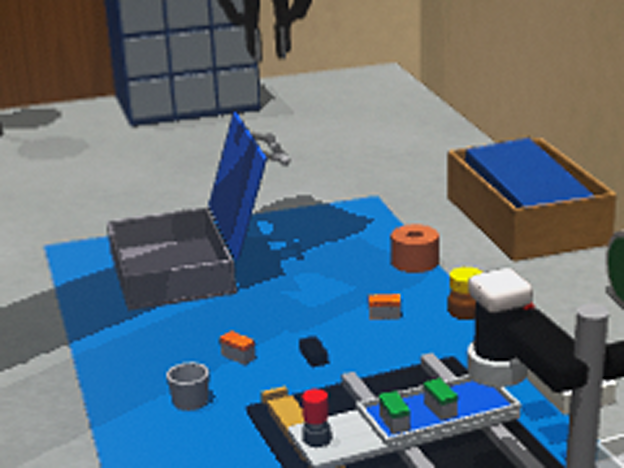

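The lid lies back on its stop at (240,180), the carriage sits one notch out, and the greens are at (395,405) and (440,395). Next I'll fetch the near green.

Request:
drive_tool:
  targets:
    - {"claw": 140,"xyz": [0,0,0],"turn": -6.2}
    - {"claw": 140,"xyz": [-4.2,-0.5,0],"turn": 0}
    - {"claw": 140,"xyz": [-4.2,-0.5,0],"turn": 0}
    - {"claw": 140,"xyz": [-4.2,-0.5,0],"turn": 0}
    - {"claw": 140,"xyz": [-4.2,-0.5,0],"turn": 0}
    - {"claw": 140,"xyz": [-4.2,-0.5,0],"turn": 0}
    - {"claw": 140,"xyz": [-4.2,-0.5,0],"turn": 0}
    - {"claw": 140,"xyz": [-4.2,-0.5,0],"turn": 0}
    - {"claw": 140,"xyz": [-4.2,-0.5,0],"turn": 0}
    - {"claw": 140,"xyz": [-4.2,-0.5,0],"turn": 0}
    - {"claw": 140,"xyz": [-4.2,-0.5,2],"turn": 0}
    - {"claw": 140,"xyz": [-3.9,-0.1,3],"turn": 0}
    - {"claw": 140,"xyz": [0,0,4],"turn": 0}
    - {"claw": 140,"xyz": [0,0,4],"turn": 0}
    - {"claw": 140,"xyz": [0,0,0],"turn": 0}
    - {"claw": 140,"xyz": [0,0,0],"turn": 0}

```text
time: 15.9
eef_pos: [0.5773, -0.1575, 0.1303]
orientation: [-0.001, 0.677, 0.736, -0.0]
contact_force: [0.2, 1.0, 0.1]
grip_width: 0.0385
```

```bash
python3 - <<'E'
from h import *
go([.578,-.157,.047],4.8)
im,d=shot('side');blobs('side',im,d,('green',))
E
```

```text
pos [ 0.5773 -0.1575  0.1303] yaw 4.8 -> turn 0.0 shift cm [0.04 0.07 8.33] j6 -22.5 t 15.9
side green [348.9 220. ] 73 z 0.057 ctr [ 626.8 -150.7] mean [ 626.6 -151.1] size [17.8 43.9] long yaw 96.6
side green [331.1 225. ] 78 z 0.057 ctr [ 577.4 -157.4] mean [ 577.6 -157.1] size [43.7 19.8] long yaw 89.4
```

Request:
drive_tool:
  targets:
    - {"claw": 140,"xyz": [0,0.05,3],"turn": 0}
    - {"claw": 140,"xyz": [0,0,3],"turn": 0}
    - {"claw": 140,"xyz": [0,0,2.3],"turn": 0}
    - {"claw": 140,"xyz": [0,0,0],"turn": 0}
    - {"claw": 170,"xyz": [0,0,0],"turn": 0}
    - {"claw": 190,"xyz": [0,0,0],"turn": 0}
    - {"claw": 205,"xyz": [0,0,0],"turn": 0}
    - {"claw": 255,"xyz": [0,0,0],"turn": 0}
    - {"claw": 255,"xyz": [0,0,0],"turn": 0}
    - {"claw": 255,"xyz": [0,0,-1],"turn": 0}
    - {"claw": 255,"xyz": [0,0,-3],"turn": 0}
    - {"claw": 255,"xyz": [0,0,-3],"turn": 0}
    - {"claw": 255,"xyz": [0,0,-3],"turn": 0}
    - {"claw": 255,"xyz": [0,0,0],"turn": 0}

```text
time: 17.35
eef_pos: [0.5797, -0.1581, 0.1532]
orientation: [0.003, 0.677, 0.736, 0.001]
contact_force: [-0.2, -0.9, -0.7]
grip_width: 0.0166
```

```bash
python3 - <<'E'
from h import *
go([.445,.345,.14],-1.4)
E
```

```text
pos [ 0.5797 -0.1581  0.1532] yaw 4.8 -> turn 6.2 shift cm [ 49.97 -14.7    1.32] j6 -22.5 t 17.4
```

Request:
drive_tool:
  targets:
    - {"claw": 255,"xyz": [0,0,0],"turn": 6.2}
    - {"claw": 255,"xyz": [4,-1.2,0],"turn": 0}
    - {"claw": 255,"xyz": [4,-1.2,0],"turn": 0}
    - {"claw": 255,"xyz": [4,-1.2,0],"turn": 0}
    - {"claw": 255,"xyz": [4,-1.2,0],"turn": 0}
    - {"claw": 255,"xyz": [4,-1.2,0],"turn": 0}
    - {"claw": 255,"xyz": [4,-1.2,0],"turn": 0}
    - {"claw": 255,"xyz": [4,-1.2,0],"turn": 0}
    - {"claw": 255,"xyz": [4,-1.2,0],"turn": 0}
    - {"claw": 255,"xyz": [4,-1.2,0],"turn": 0}
    - {"claw": 255,"xyz": [4,-1.2,0],"turn": 0}
    - {"claw": 255,"xyz": [4,-1.2,0],"turn": 0}
    - {"claw": 255,"xyz": [4,-1.2,0],"turn": 0}
    - {"claw": 255,"xyz": [2,-0.3,1],"turn": 0}
    - {"claw": 255,"xyz": [0,0,0],"turn": 0}
    - {"claw": 255,"xyz": [0,0,0],"turn": 0}

```text
time: 18.95
eef_pos: [0.4431, 0.3458, 0.1374]
orientation: [0.0, 0.715, 0.699, -0.0]
contact_force: [0.6, -0.8, -0.3]
grip_width: 0.0165
```

```bash
python3 - <<'E'
from h import *
go([.445,.345,.020],-1.4)
E
```

```text
pos [0.4431 0.3458 0.1374] yaw -1.3 -> turn 0.1 shift cm [-0.07  0.19 11.74] j6 36.7 t 18.9
```

Request:
drive_tool:
  targets:
    - {"claw": 255,"xyz": [0,0.2,4],"turn": 0}
    - {"claw": 255,"xyz": [0,0,4],"turn": 0}
    - {"claw": 255,"xyz": [0,0,2.7],"turn": 0}
    - {"claw": 255,"xyz": [0,0,0.9],"turn": 0}
    - {"claw": 255,"xyz": [0,0,0],"turn": 0}
    - {"claw": 190,"xyz": [0,0,0],"turn": 0}
    - {"claw": 150,"xyz": [0,0,0],"turn": 0}
    - {"claw": 140,"xyz": [0,0,0],"turn": 0}
    - {"claw": 140,"xyz": [0,0,-3],"turn": 0}
    - {"claw": 140,"xyz": [0,0,-4],"turn": 0}
    - {"claw": 140,"xyz": [0,0,-4],"turn": 0}
    - {"claw": 140,"xyz": [0,0,-1],"turn": 0}
    - {"claw": 140,"xyz": [-4,1.2,0],"turn": 0}
    - {"claw": 140,"xyz": [-4,1.2,0],"turn": 0}
    - {"claw": 140,"xyz": [-4,1.2,0],"turn": 0}
    - {"claw": 140,"xyz": [-4,1.2,0],"turn": 0}
    - {"claw": 140,"xyz": [-4,1.2,0],"turn": 0}
    - {"claw": 140,"xyz": [-4,1.2,0],"turn": 0}
    - {"claw": 140,"xyz": [0,0,0],"turn": 0}

```text
time: 20.85
eef_pos: [0.5122, 0.1003, 0.1412]
orientation: [0.0, 0.717, 0.697, -0.0]
contact_force: [0.1, 0.8, -0.2]
grip_width: 0.0388
```

```bash
python3 - <<'E'
from h import *
for n in('top','side'):
    im,d=shot(n);blobs(n,im,d,('green','orange'))
go([.627,-.1500,.13],4.8)
E
```

```text
top green [350.3 185.1] 79 z 0.06 ctr [ 627.3 -150.9] mean [ 627.  -150.4] size [35.  16.4] long yaw 88.3
top green [171.2 257.5] 73 z 0.03 ctr [447. 343.] mean [446.9 342.4] size [33.6 13.6] long yaw 88.8
top orange [257.4 177.1] 36 z 0.026 ctr [662.5 104.2] mean [663.5 104.4] size [12.5 23.2] long yaw 161.3
side green [240.9 162.7] 33 z 0.057 ctr [437.1 282.3] mean [437.6 281.5] size [41.3 16.9] long yaw 87.0
side green [349.  219.9] 75 z 0.057 ctr [ 627.9 -150.7] mean [ 627.  -150.7] size [20.1 43.6] long yaw 96.6
side orange [116.2  81.2] 1193 z 0.022 ctr [   5.2 1643.3] mean [  11.7 1635.3] size [379.9 398. ] long yaw 90.9
side orange [181.7  77.6] 529 z 0.022 ctr [ 378.4 1608.1] mean [ 345.4 1562.7] size [309.4 328.2] long yaw 90.9
side orange [339.3 160.3] 104 z 0.022 ctr [755.9 258.1] mean [755.8 259.1] size [55.4 56.2] long yaw 159.0
side orange [327.7 185.2] 46 z 0.022 ctr [660.8 106.8] mean [660.9 105.2] size [25.8 32.8] long yaw 160.0
side orange [357.3 185.1] 38 z 0.022 ctr [745.2  78.3] mean [743.4  75.2] size [32.2 26.5] long yaw 67.9
side orange [270.6 200.1] 44 z 0.022 ctr [480.5  77.1] mean [480.9  76.9] size [21.9 34.8] long yaw 133.9
pos [0.5115 0.1033 0.1412] yaw -1.5 -> turn -6.3 shift cm [-26.21   9.39   1.12] j6 10.1 t 20.9
```

Request:
drive_tool:
  targets:
    - {"claw": 140,"xyz": [0,0,0],"turn": -6.3}
    - {"claw": 140,"xyz": [-4,1.4,0],"turn": 0}
    - {"claw": 140,"xyz": [-4,1.4,0],"turn": 0}
    - {"claw": 140,"xyz": [-4,1.4,0],"turn": 0}
    - {"claw": 140,"xyz": [-4,1.4,0],"turn": 0}
    - {"claw": 140,"xyz": [-4,1.4,0],"turn": 0}
    - {"claw": 140,"xyz": [-4,1.4,0],"turn": 0}
    - {"claw": 140,"xyz": [-2.2,1,1],"turn": 0}
    - {"claw": 140,"xyz": [0,0,0],"turn": 0}
    - {"claw": 140,"xyz": [0,0,0],"turn": 0}

```text
time: 21.95
eef_pos: [0.6276, -0.1479, 0.1307]
orientation: [-0.001, 0.676, 0.737, -0.0]
contact_force: [-0.2, 0.6, -0.2]
grip_width: 0.0385
```

```bash
python3 - <<'E'
from h import *
go([.627,-.1505,.047],4.8)
E
```

```text
pos [ 0.6276 -0.1479  0.1307] yaw 4.9 -> turn 0.1 shift cm [-0.25 -0.08  8.37] j6 -20.5 t 21.9
```

Request:
drive_tool:
  targets:
    - {"claw": 140,"xyz": [-0.25,-0.1,3],"turn": 0}
    - {"claw": 140,"xyz": [0,0,3],"turn": 0}
    - {"claw": 140,"xyz": [0,0,2.4],"turn": 0}
    - {"claw": 140,"xyz": [0,0,0],"turn": 0}
    - {"claw": 170,"xyz": [0,0,0],"turn": 0}
    - {"claw": 190,"xyz": [0,0,0],"turn": 0}
    - {"claw": 205,"xyz": [0,0,0],"turn": 0}
    - {"claw": 255,"xyz": [0,0,0],"turn": 0}
    - {"claw": 255,"xyz": [0,0,0],"turn": 0}
    - {"claw": 255,"xyz": [0,0,-1],"turn": 0}
    - {"claw": 255,"xyz": [0,0,-3],"turn": 0}
    - {"claw": 255,"xyz": [0,0,-3],"turn": 0}
    - {"claw": 255,"xyz": [0,0,-3],"turn": 0}
    - {"claw": 255,"xyz": [0,0,0],"turn": 0}

```text
time: 23.35
eef_pos: [0.6284, -0.152, 0.1536]
orientation: [0.003, 0.676, 0.737, 0.002]
contact_force: [0.3, -1.0, 0.2]
grip_width: 0.0165
```

```bash
python3 - <<'E'
from h import *
go([.445,.275,.14],-1.4)
E
```

```text
pos [ 0.6284 -0.152   0.1536] yaw 4.9 -> turn 6.3 shift cm [ 42.24 -19.37   1.36] j6 -20.8 t 23.4
```

Request:
drive_tool:
  targets:
    - {"claw": 255,"xyz": [0,0,0],"turn": 6.3}
    - {"claw": 255,"xyz": [3.5,-2.4,0],"turn": 0}
    - {"claw": 255,"xyz": [3.5,-2.4,0],"turn": 0}
    - {"claw": 255,"xyz": [3.5,-2.4,0],"turn": 0}
    - {"claw": 255,"xyz": [3.5,-2.4,0],"turn": 0}
    - {"claw": 255,"xyz": [3.5,-2.4,0],"turn": 0}
    - {"claw": 255,"xyz": [3.5,-2.4,0],"turn": 0}
    - {"claw": 255,"xyz": [3.5,-2.4,0],"turn": 0}
    - {"claw": 255,"xyz": [3.5,-2.4,0],"turn": 0}
    - {"claw": 255,"xyz": [3.5,0,0],"turn": 0}
    - {"claw": 255,"xyz": [3.5,0,0],"turn": 0}
    - {"claw": 255,"xyz": [3.5,0,0],"turn": 0}
    - {"claw": 255,"xyz": [3.7,0,1],"turn": 0}
    - {"claw": 255,"xyz": [0,0,0],"turn": 0}
    - {"claw": 255,"xyz": [0,0,0],"turn": 0}

```text
time: 24.85
eef_pos: [0.4448, 0.2753, 0.1373]
orientation: [-0.0, 0.715, 0.699, -0.0]
contact_force: [-0.6, 0.2, 0.8]
grip_width: 0.0166
```

```bash
python3 - <<'E'
from h import *
go([.445,.275,.020],-1.4)
E
```

```text
pos [0.4448 0.2753 0.1373] yaw -1.3 -> turn 0.1 shift cm [-0.03  0.02 11.73] j6 30.3 t 24.9
```

Request:
drive_tool:
  targets:
    - {"claw": 255,"xyz": [0,0,4],"turn": 0}
    - {"claw": 255,"xyz": [0,0,4],"turn": 0}
    - {"claw": 255,"xyz": [0,0,2.7],"turn": 0}
    - {"claw": 255,"xyz": [0,0,0.9],"turn": 0}
    - {"claw": 255,"xyz": [0,0,0],"turn": 0}
    - {"claw": 190,"xyz": [0,0,0],"turn": 0}
    - {"claw": 150,"xyz": [0,0,0],"turn": 0}
    - {"claw": 140,"xyz": [0,0,0],"turn": 0}
    - {"claw": 140,"xyz": [0,0,-3],"turn": 0}
    - {"claw": 140,"xyz": [0,0,-4],"turn": 0}
    - {"claw": 140,"xyz": [0,0,-4],"turn": 0}
    - {"claw": 140,"xyz": [0,-2,-2],"turn": 0}
    - {"claw": 140,"xyz": [0,-3,0],"turn": 0}
    - {"claw": 140,"xyz": [0,-3,0],"turn": 0}
    - {"claw": 140,"xyz": [0,0,0],"turn": 0}

```text
time: 26.35
eef_pos: [0.3631, 0.277, 0.152]
orientation: [-0.0, 0.715, 0.699, 0.001]
contact_force: [0.6, -0.6, 0.1]
grip_width: 0.0383
```

```bash
python3 - <<'E'
from h import *
P2=[]
for n in('top','side'):
    im,d=shot(n);blobs(n,im,d,('green','orange'));P2.append(im)
a=cv2.resize(P2[0][120:300,130:420,::-1],None,fx=2.7,fy=2.7,interpolation=cv2.INTER_CUBIC)
cv2.imwrite('pics/t5.png',a); go([.4805,.076,.13],34)
E
```

```text
top green [197.1 257.3] 67 z 0.03 ctr [445.4 271.2] mean [446.  270.8] size [33.3 13.5] long yaw 88.6
top green [171.4 257.8] 54 z 0.03 ctr [445.6 341.7] mean [446.1 342. ] size [30.8 10.8] long yaw 88.7
top orange [257.2 178.3] 45 z 0.025 ctr [660.2 105.3] mean [660.2 105.2] size [11.6 28.7] long yaw 163.7
top orange [269.4 242.6] 36 z 0.025 ctr [481.3  72.9] mean [480.7  73.5] size [10.4 25.5] long yaw 125.4
side green [240.9 162.9] 32 z 0.057 ctr [436.8 280.7] mean [437.4 280.4] size [15.9 44.3] long yaw 90.6
side green [244.5 170.9] 23 z 0.057 ctr [437.1 218.7] mean [437.1 219. ] size [28.  14.9] long yaw 79.6
side orange [172.6  75.4] 489 z 0.022 ctr [ 303.3 1637.5] mean [ 302.8 1632.7] size [382.3 173. ] long yaw 88.9
side orange [116.5  81.2] 1199 z 0.022 ctr [  10.4 1646.3] mean [  13.  1634.8] size [378.9 399.7] long yaw 92.7
side orange [339.4 160.3] 97 z 0.022 ctr [755.9 258.1] mean [756.2 259.7] size [55.4 56.2] long yaw 159.0
side orange [328. 185.] 38 z 0.022 ctr [660.8 106.8] mean [662.2 106.4] size [25.8 32.8] long yaw 160.0
side orange [357.4 185.1] 36 z 0.022 ctr [745.1  78.5] mean [743.6  74.9] size [32.3 26.4] long yaw 69.2
side orange [270.4 200.1] 38 z 0.022 ctr [479.   76.3] mean [480.4  77.1] size [21.  33.7] long yaw 127.5
pos [0.3651 0.2771 0.152 ] yaw -1.4 -> turn -35.4 shift cm [-23.12  -1.68   2.2 ] j6 35.4 t 26.4
```

View pics/t5.png

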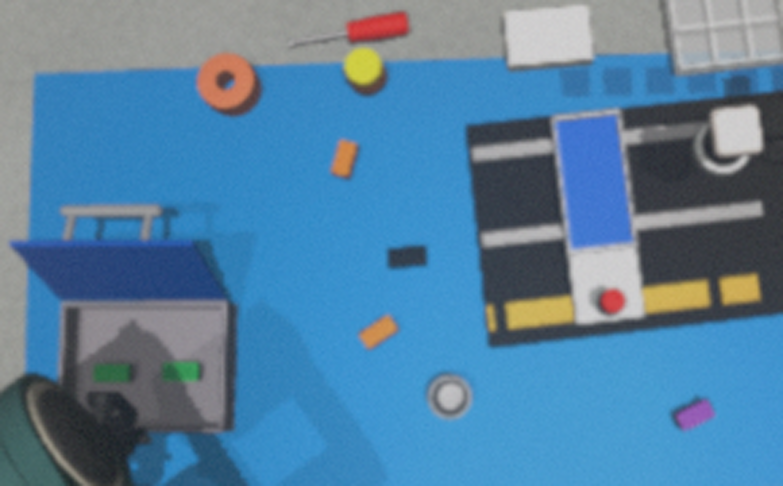

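The greens sit side by side on the case floor at (113,372) and (182,370), and the tray is empty. The oranges are still at (378,331) and (344,158). Now the near orange.

Request:
drive_tool:
  targets:
    - {"claw": 100,"xyz": [-3,0,0],"turn": -7.2}
    - {"claw": 100,"xyz": [0,0,0],"turn": -7.3}
    - {"claw": 100,"xyz": [0,0,0],"turn": -7.3}
    - {"claw": 100,"xyz": [0,0,0],"turn": -7.3}
    - {"claw": 100,"xyz": [0,0,0],"turn": -7.3}
    - {"claw": 100,"xyz": [-4,-0.3,0],"turn": 0}
    - {"claw": 100,"xyz": [-4,-0.3,0],"turn": 0}
    - {"claw": 100,"xyz": [-4,-0.3,0],"turn": 0}
    - {"claw": 100,"xyz": [-4,-0.3,0],"turn": 0}
    - {"claw": 100,"xyz": [-4,-0.3,2],"turn": 0}
    - {"claw": 100,"xyz": [0,0,0],"turn": 0}
    - {"claw": 100,"xyz": [0,0,0],"turn": 0}

```text
time: 27.65
eef_pos: [0.4673, 0.0736, 0.1309]
orientation: [-0.001, 0.463, 0.886, -0.0]
contact_force: [-1.1, 0.6, -0.1]
grip_width: 0.0521
```

```bash
python3 - <<'E'
from h import *
im,d=shot('side');blobs('side',im[:],d,('orange',))
go([.481,.0745,.10],35)
E
```

```text
side orange [110.1  83.4] 887 z 0.022 ctr [   6.  1642.9] mean [ -19.1 1602.5] size [338.2 431.2] long yaw 98.5
side orange [164.5  83.2] 30 z 0.022 ctr [ 257.3 1483.8] mean [ 253.3 1482.1] size [37.8 83. ] long yaw 156.1
side orange [339.3 160.2] 96 z 0.022 ctr [755.9 258.1] mean [756.2 260.3] size [55.4 56.2] long yaw 159.0
side orange [327.7 185.2] 44 z 0.022 ctr [660.8 106.8] mean [660.9 105.5] size [25.8 32.8] long yaw 160.0
side orange [357.4 185.1] 36 z 0.022 ctr [745.1  78.5] mean [743.7  75.1] size [32.3 26.4] long yaw 69.2
pos [0.4672 0.0743 0.1314] yaw 34.9 -> turn -0.1 shift cm [-0.78  1.14  3.14] j6 -29.0 t 27.7
```

Request:
drive_tool:
  targets:
    - {"claw": 100,"xyz": [-0.8,1.1,3],"turn": 0}
    - {"claw": 100,"xyz": [0,0,3],"turn": 0}
    - {"claw": 100,"xyz": [0,0,3],"turn": 0}
    - {"claw": 100,"xyz": [0,0,2.6],"turn": 0}
    - {"claw": 100,"xyz": [0,0,0],"turn": 0}
    - {"claw": 150,"xyz": [0,0,0],"turn": 0}
    - {"claw": 180,"xyz": [0,0,0],"turn": 0}
    - {"claw": 205,"xyz": [0,0,0],"turn": 0}
    - {"claw": 255,"xyz": [0,0,0],"turn": 0}
    - {"claw": 255,"xyz": [0,0,0],"turn": 0}
    - {"claw": 255,"xyz": [0,0,0],"turn": 0}

```text
time: 28.8
eef_pos: [0.4815, 0.0746, 0.0175]
orientation: [0.001, 0.462, 0.887, 0.001]
contact_force: [-1.9, 2.0, 8.6]
grip_width: 0.0167
```

Request:
drive_tool:
  targets:
    - {"claw": 255,"xyz": [0,0,-1],"turn": 0}
    - {"claw": 255,"xyz": [0,0,-3],"turn": 0}
    - {"claw": 255,"xyz": [0,0,-4],"turn": 0}
    - {"claw": 255,"xyz": [0,0,-4],"turn": 7.5}
    - {"claw": 255,"xyz": [0,0,-2],"turn": 7.5}
    - {"claw": 255,"xyz": [0,0,0],"turn": 7.5}
    - {"claw": 255,"xyz": [0,0,0],"turn": 7.7}
    - {"claw": 255,"xyz": [0,0,0],"turn": 0}

```text
time: 29.6
eef_pos: [0.4805, 0.0743, 0.1568]
orientation: [0.001, 0.678, 0.735, 0.001]
contact_force: [-0.1, 0.9, -0.7]
grip_width: 0.0164
```

```bash
python3 - <<'E'
from h import *
go([.5964,-.151,.12],4.8)
im,d=shot('side');blobs('side',im[:],d,('orange',))
E
```

```text
pos [0.4805 0.0743 0.1568] yaw 4.7 -> turn -0.1 shift cm [-23.42   9.66   3.68] j6 1.1 t 29.6
side orange [115.8  81.4] 1159 z 0.022 ctr [   5.9 1643.9] mean [   9.2 1631.7] size [378.7 391.2] long yaw 91.3
side orange [180.7  78.3] 429 z 0.022 ctr [ 377.1 1586.3] mean [ 339.4 1549. ] size [306.2 275.6] long yaw 0.9
side orange [339.3 160.3] 101 z 0.022 ctr [755.9 258.1] mean [755.7 259.6] size [55.4 56.2] long yaw 159.1
side orange [327.6 185.2] 43 z 0.022 ctr [660.8 106.8] mean [660.8 105.8] size [25.8 32.8] long yaw 160.0
side orange [357.5 185.2] 37 z 0.022 ctr [744.1  75.6] mean [743.8  74.3] size [38.1 26.5] long yaw 67.9
```

Request:
drive_tool:
  targets:
    - {"claw": 255,"xyz": [-3.4,1.4,0],"turn": 0}
    - {"claw": 255,"xyz": [-4,1.65,0],"turn": 0}
    - {"claw": 255,"xyz": [-4,1.65,0],"turn": 0}
    - {"claw": 255,"xyz": [-4,1.65,0],"turn": 0}
    - {"claw": 255,"xyz": [-4,1.65,0],"turn": 0}
    - {"claw": 255,"xyz": [-4,1.65,3.7],"turn": 0}
    - {"claw": 255,"xyz": [0,0,0],"turn": 0}
    - {"claw": 255,"xyz": [0,0,0],"turn": 0}

```text
time: 30.45
eef_pos: [0.5934, -0.1466, 0.1221]
orientation: [-0.001, 0.676, 0.737, -0.0]
contact_force: [-0.3, -0.5, 0.7]
grip_width: 0.0164
```

```bash
python3 - <<'E'
from h import *
go([.5964,-.151,.0515],4.8)
im,d=shot('side');blobs('side',im[:],d,('orange',))
E
```

```text
pos [ 0.5934 -0.1466  0.1221] yaw 4.9 -> turn 0.1 shift cm [-0.47  0.26  7.06] j6 -21.2 t 30.4
side orange [128.2  80. ] 795 z 0.022 ctr [  67.6 1647.6] mean [  71.9 1634.3] size [254.3 398.4] long yaw 90.9
side orange [169.   79.2] 224 z 0.022 ctr [ 247.4 1573.9] mean [ 279.1 1555.3] size [135.8 325.4] long yaw 118.0
side orange [357.2 186.8] 73 z 0.022 ctr [740.5  66.8] mean [739.1  65.3] size [57.1 26.5] long yaw 67.9
```

Request:
drive_tool:
  targets:
    - {"claw": 255,"xyz": [-0.5,0.25,2.5],"turn": 0}
    - {"claw": 255,"xyz": [0,0,2.5],"turn": 0}
    - {"claw": 255,"xyz": [0,0,1.3],"turn": 0}
    - {"claw": 255,"xyz": [0,0,0.8],"turn": 0}
    - {"claw": 255,"xyz": [0,0,0],"turn": 0}
    - {"claw": 255,"xyz": [0,0,0],"turn": 0}
    - {"claw": 200,"xyz": [0,0,0],"turn": 0}
    - {"claw": 180,"xyz": [0,0,0],"turn": 0}
    - {"claw": 170,"xyz": [0,0,0],"turn": 0}
    - {"claw": 170,"xyz": [0,0,0],"turn": 0}
    - {"claw": 170,"xyz": [0,0,-3],"turn": 0}
    - {"claw": 170,"xyz": [0,0,-4],"turn": 0}
    - {"claw": 150,"xyz": [3,0,-4],"turn": 0}
    - {"claw": 100,"xyz": [4,0,0],"turn": 0}
    - {"claw": 100,"xyz": [4,0,0],"turn": 0}
    - {"claw": 100,"xyz": [4,0,0],"turn": 0}
    - {"claw": 100,"xyz": [0,0,0],"turn": 0}

```text
time: 32.2
eef_pos: [0.5837, 0.0022, 0.1622]
orientation: [-0.0, 0.676, 0.737, 0.0]
contact_force: [0.4, 0.0, -0.2]
grip_width: 0.0517
```

```bash
python3 - <<'E'
from h import *
for n in('top','side'):
    im,d=shot(n);blobs(n,im,d,('orange',))
go([.6605,.105,.13],71)
E
```

```text
top orange [351.  196.5] 55 z 0.06 ctr [ 595.9 -151. ] mean [ 596.1 -151. ] size [27.  13.5] long yaw 88.3
side orange [185.5  74.7] 894 z 0.022 ctr [ 386.6 1653.9] mean [ 370.7 1619.6] size [329.3 410.7] long yaw 90.9
side orange [116.4  81.2] 1192 z 0.022 ctr [   5.5 1640.4] mean [  12.5 1635.6] size [379.6 394.8] long yaw 91.0
side orange [339.1 161.6] 136 z 0.022 ctr [747.8 237.2] mean [751.6 250.5] size [100.2  56.2] long yaw 69.0
side orange [357.2 186.3] 59 z 0.022 ctr [740.5  66.7] mean [740.2  68.1] size [57.2 26.5] long yaw 67.9
side orange [327.7 185.3] 38 z 0.022 ctr [659.8 103.9] mean [660.7 104.8] size [19.2 33.1] long yaw 159.2
side orange [337.6 222.6] 73 z 0.022 ctr [615.6 -99.5] mean [ 615.5 -100.9] size [20.2 46.5] long yaw 91.6
pos [ 0.5841 -0.0008  0.162 ] yaw 4.9 -> turn -66.1 shift cm [-3.78 12.49  3.2 ] j6 -7.5 t 32.3
```

Request:
drive_tool:
  targets:
    - {"claw": 100,"xyz": [0,0,0],"turn": -8.3}
    - {"claw": 100,"xyz": [0,0,0],"turn": -8.3}
    - {"claw": 100,"xyz": [0,0,0],"turn": -8.3}
    - {"claw": 100,"xyz": [0,0,0],"turn": -8.3}
    - {"claw": 100,"xyz": [0,0,0],"turn": -8.3}
    - {"claw": 100,"xyz": [0,0,0],"turn": -8.3}
    - {"claw": 100,"xyz": [0,0,0],"turn": -8.3}
    - {"claw": 100,"xyz": [0,0,0],"turn": -8.0}
    - {"claw": 100,"xyz": [-1,4,0],"turn": 0}
    - {"claw": 100,"xyz": [-1.4,4,0],"turn": 0}
    - {"claw": 100,"xyz": [-1.4,4.4,0],"turn": 0}
    - {"claw": 100,"xyz": [0,0,0],"turn": 0}
    - {"claw": 100,"xyz": [0,0,0],"turn": 0}

```text
time: 33.6
eef_pos: [0.661, 0.1028, 0.1611]
orientation: [-0.001, 0.166, 0.986, -0.0]
contact_force: [-0.4, -0.5, 0.7]
grip_width: 0.0518
```

```bash
python3 - <<'E'
from h import *
for n in('top','side'):
    im,d=shot(n);blobs(n,im,d,('orange',))
go([.6605,.105,.016],71)
E
```

```text
top orange [350.9 196.5] 52 z 0.059 ctr [ 596.2 -151.1] mean [ 596.1 -150.9] size [12.3 28.6] long yaw 96.5
side orange [188.   73.7] 991 z 0.022 ctr [ 390.8 1640.8] mean [ 385.9 1635.8] size [393.1 351.9] long yaw 88.3
side orange [118.   81.1] 1134 z 0.022 ctr [  19.9 1644.1] mean [  20.4 1634.5] size [357.8 387.6] long yaw 92.3
side orange [339.5 160.1] 88 z 0.022 ctr [757.2 261.7] mean [757.  261.1] size [47.7 56.2] long yaw 159.0
side orange [327.6 185.2] 40 z 0.022 ctr [660.9 106.9] mean [660.7 105.6] size [25.7 33.1] long yaw 159.2
side orange [357.6 185.8] 56 z 0.022 ctr [740.6  66.8] mean [742.3  70.6] size [57.  26.5] long yaw 67.9
side orange [337.6 222.5] 73 z 0.022 ctr [615.6 -99.5] mean [ 615.6 -100.4] size [20.2 46.5] long yaw 91.6
pos [0.6604 0.102  0.1617] yaw 70.8 -> turn -0.2 shift cm [ 0.09  0.28 14.57] j6 -64.2 t 33.7
```

Request:
drive_tool:
  targets:
    - {"claw": 100,"xyz": [0.1,0.3,4],"turn": 0}
    - {"claw": 100,"xyz": [0,0,4],"turn": 0}
    - {"claw": 100,"xyz": [0,0,4],"turn": 0}
    - {"claw": 100,"xyz": [0,0,2.4],"turn": 0}
    - {"claw": 100,"xyz": [0,0,0],"turn": 0}
    - {"claw": 150,"xyz": [0,0,0],"turn": 0}
    - {"claw": 180,"xyz": [0,0,0],"turn": 0}
    - {"claw": 205,"xyz": [0,0,0],"turn": 0}
    - {"claw": 255,"xyz": [0,0,0],"turn": 0}
    - {"claw": 255,"xyz": [0,0,0],"turn": 0}
    - {"claw": 255,"xyz": [0,0,0],"turn": 0}

```text
time: 34.8
eef_pos: [0.6618, 0.1063, 0.0205]
orientation: [0.002, 0.166, 0.986, 0.0]
contact_force: [-1.4, -1.7, 8.6]
grip_width: 0.0163
```

Request:
drive_tool:
  targets:
    - {"claw": 255,"xyz": [0,0,-1],"turn": 0}
    - {"claw": 255,"xyz": [0,0,-3],"turn": 0}
    - {"claw": 255,"xyz": [0,0,-4],"turn": 0}
    - {"claw": 255,"xyz": [0,0,-4],"turn": 8}
    - {"claw": 255,"xyz": [0,0,-2],"turn": 8}
    - {"claw": 255,"xyz": [0,0,0],"turn": 8}
    - {"claw": 255,"xyz": [0,0,0],"turn": 8}
    - {"claw": 255,"xyz": [0,0,0],"turn": 8.5}
    - {"claw": 255,"xyz": [0,0,0],"turn": 8.5}
    - {"claw": 255,"xyz": [0,0,0],"turn": 8.5}
    - {"claw": 255,"xyz": [0,0,0],"turn": 8.5}
    - {"claw": 255,"xyz": [0,0,0],"turn": 0}

```text
time: 36.0
eef_pos: [0.6607, 0.1065, 0.1593]
orientation: [0.0, 0.677, 0.736, 0.001]
contact_force: [0.2, -0.2, -0.7]
grip_width: 0.0161
```

```bash
python3 - <<'E'
from h import *
go([.6562,-.146,.12],4.8)
E
```

```text
pos [0.6607 0.1065 0.1593] yaw 4.7 -> turn -0.1 shift cm [-25.13  -2.57   3.93] j6 2.2 t 36.0
```

Request:
drive_tool:
  targets:
    - {"claw": 255,"xyz": [-3.1,-0.3,0],"turn": 0}
    - {"claw": 255,"xyz": [-4,-0.4,0],"turn": 0}
    - {"claw": 255,"xyz": [-4,-0.4,0],"turn": 0}
    - {"claw": 255,"xyz": [-4,-0.4,0],"turn": 0}
    - {"claw": 255,"xyz": [-4,-0.4,0],"turn": 0}
    - {"claw": 255,"xyz": [-4,-0.4,0],"turn": 0}
    - {"claw": 255,"xyz": [-2,-0.3,3.9],"turn": 0}
    - {"claw": 255,"xyz": [0,0,0],"turn": 0}
    - {"claw": 255,"xyz": [0,0,0],"turn": 0}

```text
time: 36.9
eef_pos: [0.6559, -0.1458, 0.1191]
orientation: [-0.0, 0.675, 0.738, -0.0]
contact_force: [0.0, -0.4, 0.5]
grip_width: 0.0163
```

```bash
python3 - <<'E'
from h import *
go([.6562,-.146,.0545],4.8)
im,d=shot('side');cv2.imwrite('pics/s6.png',cv2.resize(im[150:300,250:450,::-1],None,fx=3.5,fy=3.5,interpolation=cv2.INTER_CUBIC))
E
```

```text
pos [ 0.6559 -0.1458  0.1191] yaw 5.0 -> turn 0.2 shift cm [-0.02  0.02  6.46] j6 -19.8 t 36.9
```

View pics/s6.png

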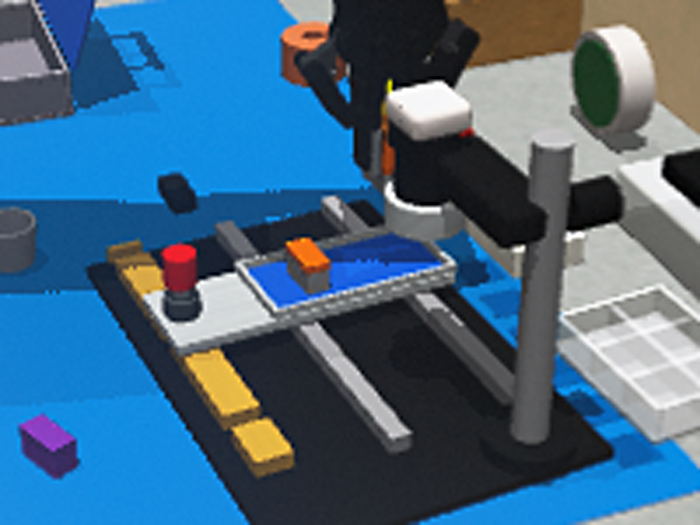

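The first orange stands in the tray (308,262). The second is in the hand (388,150), behind the scope in this view. I'll lower it.

Request:
drive_tool:
  targets:
    - {"claw": 255,"xyz": [0,0,2.5],"turn": 0}
    - {"claw": 255,"xyz": [0,0,2.3],"turn": 0}
    - {"claw": 255,"xyz": [0,0,1],"turn": 0}
    - {"claw": 255,"xyz": [0,0,0.7],"turn": 0}
    - {"claw": 255,"xyz": [0,0,0],"turn": 0}
    - {"claw": 255,"xyz": [0,0,0],"turn": 0}
    - {"claw": 200,"xyz": [0,0,0],"turn": 0}
    - {"claw": 180,"xyz": [0,0,0],"turn": 0}
    - {"claw": 170,"xyz": [0,0,0],"turn": 0}
    - {"claw": 170,"xyz": [0,0,0],"turn": 0}
    - {"claw": 170,"xyz": [0,0,-3],"turn": 0}
    - {"claw": 170,"xyz": [0,0,-4],"turn": 0}
    - {"claw": 150,"xyz": [3,0,-4],"turn": 0}
    - {"claw": 100,"xyz": [4,-4,0],"turn": 0}
    - {"claw": 0,"xyz": [4,-4,0],"turn": 0}
    - {"claw": 0,"xyz": [3,-4,0],"turn": 0}
    - {"claw": 0,"xyz": [0,-3,0],"turn": 0}
    - {"claw": 0,"xyz": [0,0,0],"turn": 0}

```text
time: 38.75
eef_pos: [0.5025, -0.027, 0.1644]
orientation: [0.0, 0.676, 0.737, 0.0]
contact_force: [1.1, -0.2, -0.0]
grip_width: 0.0851
```

```bash
python3 - <<'E'
from h import *
for n in('top','side'):
    im,d=shot(n);blobs(n,im,d,('orange','red'))
go([.5017,-.1573,.17],-85.2)
E
```

```text
top orange [343.4 169.2] 54 z 0.06 ctr [ 671.1 -133.7] mean [ 671.  -133.4] size [13.3 30.4] long yaw 110.5
top orange [351.  196.5] 55 z 0.06 ctr [ 596.  -151.1] mean [ 596.1 -151.1] size [27.  13.6] long yaw 88.3
top red [356.2 231.1] 44 z 0.086 ctr [ 501.5 -159.4] mean [ 501.3 -158.6] size [18.2 15.5] long yaw 88.2
side orange [115.8  81.4] 1167 z 0.022 ctr [   5.5 1648.9] mean [   9.2 1632.5] size [379.3 395.5] long yaw 91.1
side orange [176.5  79.1] 320 z 0.022 ctr [ 351.1 1576.3] mean [ 317.2 1541.2] size [253.9 247.9] long yaw 0.9
side orange [339.4 160.3] 101 z 0.022 ctr [755.8 258.8] mean [755.9 259.2] size [54.7 61.3] long yaw 91.1
side orange [357.3 185.1] 38 z 0.022 ctr [745.1  78.5] mean [743.4  75. ] size [32.3 26.4] long yaw 69.2
side orange [337.6 222.5] 71 z 0.022 ctr [ 616.1 -100. ] mean [ 615.7 -100.4] size [45.6 20.1] long yaw 89.4
side red [301.  225.4] 93 z 0.083 ctr [ 496.1 -174.9] mean [ 498.  -172.9] size [52.5 21.1] long yaw 73.0
pos [ 0.5048 -0.0276  0.1645] yaw 4.9 -> turn 90.1 shift cm [-1.4  12.9  -0.55] j6 -10.9 t 38.9
```

```bash
python3 - <<'E'
from h import *
im,d=shot('top');cv2.imwrite('pics/t7.png',cv2.resize(im[150:245,320:420,::-1],None,fx=6,fy=6,interpolation=cv2.INTER_CUBIC))
C=cloud('top',d);print((C[162:177,336:352,2]*1000).astype(int))
im,d=shot('side');cv2.imwrite('pics/s7.png',cv2.resize(im[180:270,310:410,::-1],None,fx=6,fy=6,interpolation=cv2.INTER_CUBIC))
E
```

```text
[[  -2    0    0    6    8    7   41   41   40   41   40   39   39   42
    39   38]
 [  37   42   35   43   41   43   42   43   36   42   43   36   33   36
    36   32]
 [  41   38   36   36   36   37   34   35   32   33   35   54   61   31
    35   31]
 [  38   31   32   35   30   30   30   31   30   57   57   57   58   59
    34   31]
 [  32   34 1131   34   34   34   57   58   61   55   61   57   58   58
    34   33]
 [  35   35   34   36   56   59   59   58   58   56   56   61   58   60
    33   31]
 [  32   58   60   59   55   54   58   58   59   57   57   58   54   55
    60   34]
 [  35   58   56   62   58   56   60   59   58   61   61   55   53   57
    56   30]
 [  33   54   60   58   60   54   59   57   58   59   57   57   57   57
    55   31]
 [  34   53   62   58   60   56   60   56   55   56   55   57   53   45
    41   28]
 [  28   44   60   55   60   55   57   60   58   57   48   43   38   32
    32   31]
 [  36   37   57   62   60   57   58   56   43   42   33   34   36   31
    34   31]
 [  41   33   50   55   61   50   43   38   30   32   34   36   30   36
    33   33]
 [  42   34   37   47   40   34   36   36   35   34   34   32   33   36
    34   40]
 [  43   31   36   37   36   32   36   35   31   31   32   32   33 1131
    33   33]]
```

View pics/t7.png

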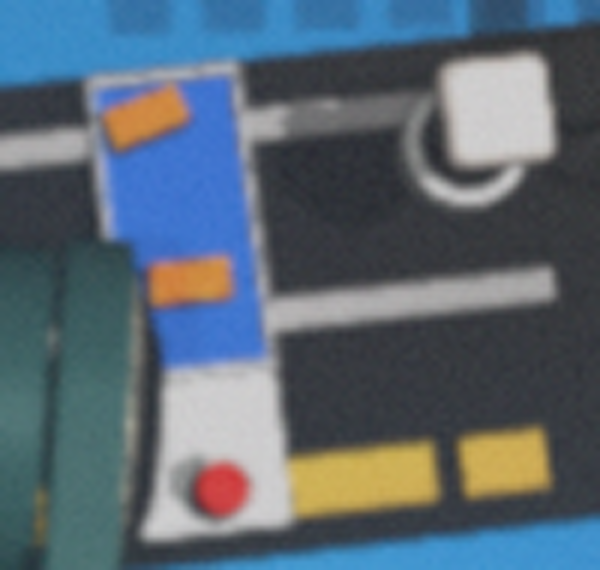

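View pics/s7.png

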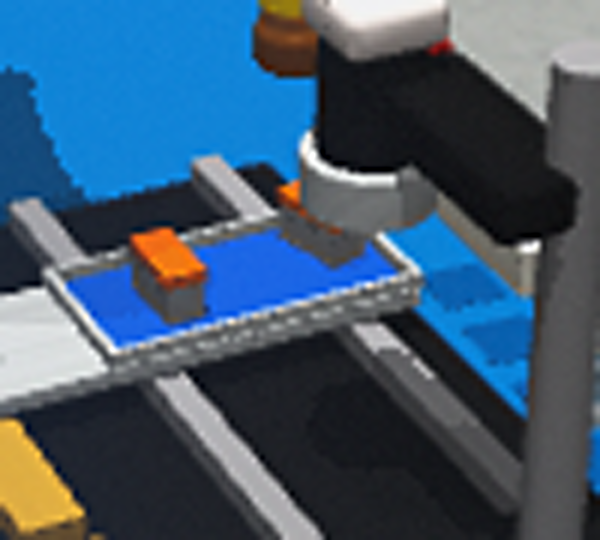

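The second orange stands upright on the tray floor, turned about 15° near the far corner (top crop 145,115; side crop 320,225). All of its top is about 58 mm up, so it is flat and clear of the lip. Now back to the knob.

Request:
drive_tool:
  targets:
    - {"claw": 0,"xyz": [0,0,0],"turn": 8.2}
    - {"claw": 0,"xyz": [0,0,0],"turn": 8.2}
    - {"claw": 0,"xyz": [0,0,0],"turn": 8.2}
    - {"claw": 0,"xyz": [0,0,0],"turn": 8.2}
    - {"claw": 0,"xyz": [0,0,0],"turn": 8.2}
    - {"claw": 0,"xyz": [0,0,0],"turn": 8.2}
    - {"claw": 0,"xyz": [0,0,0],"turn": 8.2}
    - {"claw": 0,"xyz": [0,0,0],"turn": 8.2}
    - {"claw": 0,"xyz": [0,0,0],"turn": 8.2}
    - {"claw": 0,"xyz": [0,0,0],"turn": 8.2}
    - {"claw": 0,"xyz": [0,0,0],"turn": 8.1}
    - {"claw": 0,"xyz": [-0.4,4,0],"turn": 0}
    - {"claw": 0,"xyz": [-0.5,4,0],"turn": 0}
    - {"claw": 0,"xyz": [-0.5,4.9,0],"turn": 0}
    - {"claw": 0,"xyz": [0,0,3],"turn": 0}
    - {"claw": 0,"xyz": [0,0,0],"turn": 0}
    - {"claw": 0,"xyz": [0,0,0],"turn": 0}

```text
time: 40.65
eef_pos: [0.5018, -0.1572, 0.1337]
orientation: [-0.0, 0.999, 0.042, -0.001]
contact_force: [0.5, -0.1, 0.1]
grip_width: 0.0854
```

```bash
python3 - <<'E'
from h import *
go([.5017,-.1573,.066],-85.2)
E
```

```text
pos [ 0.5018 -0.1572  0.1337] yaw -85.2 -> turn -0.0 shift cm [-0.01  0.01  6.77] j6 65.0 t 40.6
```

Request:
drive_tool:
  targets:
    - {"claw": 0,"xyz": [0,0,2.5],"turn": 0}
    - {"claw": 0,"xyz": [0,0,2.5],"turn": 0}
    - {"claw": 0,"xyz": [0,0,1.8],"turn": 0}
    - {"claw": 60,"xyz": [0,0,0],"turn": 0}
    - {"claw": 120,"xyz": [0,0,0],"turn": 0}
    - {"claw": 150,"xyz": [0,0,0],"turn": 0}
    - {"claw": 170,"xyz": [0,0,0],"turn": 0}
    - {"claw": 180,"xyz": [0,0,0],"turn": 0}
    - {"claw": 200,"xyz": [0,0,0],"turn": 0}
    - {"claw": 255,"xyz": [0,0,0],"turn": 0}
    - {"claw": 255,"xyz": [0,0,0],"turn": 0}
    - {"claw": 255,"xyz": [0,0,0],"turn": 0}

```text
time: 41.85
eef_pos: [0.5021, -0.1574, 0.0669]
orientation: [0.0, 0.999, 0.042, 0.001]
contact_force: [-1.5, 1.1, 7.2]
grip_width: 0.0223
```

Request:
drive_tool:
  targets:
    - {"claw": 255,"xyz": [0,0,-0.5],"turn": 0}
    - {"claw": 255,"xyz": [0,0,-0.5],"turn": 0}
    - {"claw": 255,"xyz": [0,0,-0.45],"turn": 0}
    - {"claw": 255,"xyz": [0,0,0],"turn": 0}
    - {"claw": 255,"xyz": [0,0,0],"turn": 0}

```text
time: 42.35
eef_pos: [0.5018, -0.1573, 0.0801]
orientation: [0.0, 0.999, 0.042, 0.0]
contact_force: [7.2, -1.1, -8.2]
grip_width: 0.0223
```

```bash
python3 - <<'E'
from h import *
go([.5108,-.2666,.08],-85.2)
E
```

```text
pos [ 0.5018 -0.1573  0.0801] yaw -85.2 -> turn -0.0 shift cm [-1.000e-02  1.096e+01  1.000e-02] j6 65.0 t 42.4
```

Slide back gently so the modules don't shift.

Request:
drive_tool:
  targets:
    - {"claw": 255,"xyz": [0,0.5,0],"turn": 0}
    - {"claw": 255,"xyz": [0,0.9,0],"turn": 0}
    - {"claw": 255,"xyz": [0,1.1,0],"turn": 0}
    - {"claw": 255,"xyz": [0,1.2,0],"turn": 0}
    - {"claw": 255,"xyz": [0,1.2,0],"turn": 0}
    - {"claw": 255,"xyz": [0,1.2,0],"turn": 0}
    - {"claw": 255,"xyz": [0,1.2,0],"turn": 0}
    - {"claw": 255,"xyz": [0,1.2,0],"turn": 0}
    - {"claw": 255,"xyz": [0,1.1,0],"turn": 0}
    - {"claw": 255,"xyz": [0,0.8,0],"turn": 0}
    - {"claw": 255,"xyz": [0,0.6,0],"turn": 0}
    - {"claw": 255,"xyz": [0,0,0],"turn": 0}
    - {"claw": 255,"xyz": [0,0,0],"turn": 0}

```text
time: 43.65
eef_pos: [0.511, -0.267, 0.0798]
orientation: [-0.0, 0.999, 0.042, 0.0]
contact_force: [6.2, -2.2, -8.2]
grip_width: 0.022
```

Request:
drive_tool:
  targets:
    - {"claw": 255,"xyz": [0,0,0.5],"turn": 0}
    - {"claw": 255,"xyz": [0,0,0.5],"turn": 0}
    - {"claw": 255,"xyz": [0,0,0.4],"turn": 0}
    - {"claw": 255,"xyz": [0,0,0],"turn": 0}
    - {"claw": 255,"xyz": [0,0,0],"turn": 0}

```text
time: 44.15
eef_pos: [0.5112, -0.2672, 0.067]
orientation: [0.0, 0.999, 0.042, 0.0]
contact_force: [1.0, -0.6, 4.2]
grip_width: 0.0223
```

Request:
drive_tool:
  targets:
    - {"claw": 180,"xyz": [0,0,0],"turn": 0}
    - {"claw": 100,"xyz": [0,0,0],"turn": 0}
    - {"claw": 0,"xyz": [0,0,0],"turn": 0}
    - {"claw": 0,"xyz": [0,0,0],"turn": 0}
    - {"claw": 0,"xyz": [0,0,0],"turn": 0}
    - {"claw": 0,"xyz": [0,0,-2],"turn": 0}
    - {"claw": 0,"xyz": [0,0,-3],"turn": 0}
    - {"claw": 0,"xyz": [0,0,-3],"turn": 0}
    - {"claw": 0,"xyz": [-2,-3,-3],"turn": 0}
    - {"claw": 0,"xyz": [-2,-4,-3],"turn": 0}
    - {"claw": 0,"xyz": [-2,-4,0],"turn": 0}
    - {"claw": 0,"xyz": [-2,-4,0],"turn": 0}
    - {"claw": 0,"xyz": [0,-4,0],"turn": 0}
    - {"claw": 0,"xyz": [0,0,0],"turn": 0}
    - {"claw": 0,"xyz": [0,0,0],"turn": 0}

```text
time: 45.65
eef_pos: [0.4169, -0.0865, 0.2046]
orientation: [0.0, 0.999, 0.043, 0.0]
contact_force: [-0.2, -0.4, 0.7]
grip_width: 0.0856
```

```bash
python3 - <<'E'
from h import *
I=[]
for n in('top','side'):
    im,d=shot(n);blobs(n,im,d,('orange','red','green'));I.append(im)
    if n=='top':
        C=cloud(n,d);print('knob top z now',np.median(C[225:228,396:400,2]).round(4)); D=np.load('top0.npz')['d'];print('start',np.median(cloud(n,D)[225:228,396:400,2]).round(4))
a=cv2.resize(I[0][120:300,140:460,::-1],None,fx=2.4,fy=2.4);b=cv2.resize(I[1][100:325,200:500,::-1],(768,576))
cv2.imwrite('pics/f_top.png',a);cv2.imwrite('pics/f_side.png',b)
print(proj('side',[[.511,-.267,.071],[.6356,-.2565,.034]]).round(1))
E
```

```text
top orange [383.4 164.8] 57 z 0.06 ctr [ 680.3 -242.7] mean [ 680.4 -242.6] size [13.3 31.9] long yaw 110.4
top orange [391.3 191.9] 57 z 0.06 ctr [ 605.2 -260.4] mean [ 605.3 -260. ] size [13.3 30.6] long yaw 94.1
top red [398.  226.1] 41 z 0.086 ctr [ 511.1 -267.8] mean [ 510.7 -267.7] size [15.7 15.8] long yaw 176.9
top green [171.3 257.5] 72 z 0.03 ctr [447.  342.8] mean [446.9 342. ] size [33.6 13.6] long yaw 88.8
top green [196.9 257. ] 64 z 0.03 ctr [445.4 271.1] mean [446.6 271.3] size [33.3 13.5] long yaw 88.6
knob top z now 0.0853
start 0.0834
side orange [113.3  82.5] 1029 z 0.022 ctr [   5.4 1643.8] mean [  -2.9 1612.9] size [377.8 395.6] long yaw 91.3
side orange [176.7  80.4] 204 z 0.022 ctr [ 314.5 1502.1] mean [ 316.5 1513.2] size [144.  315.8] long yaw 144.4
side orange [339.4 160.3] 101 z 0.022 ctr [755.9 258.1] mean [756.3 259.7] size [55.4 56.2] long yaw 159.0
side orange [357.4 185.1] 36 z 0.022 ctr [745.1  78.5] mean [743.5  74.9] size [32.3 26.4] long yaw 69.2
side orange [385.1 235.4] 94 z 0.022 ctr [ 704.2 -197. ] mean [ 704.4 -197.7] size [24.9 42.9] long yaw 110.4
side orange [358.2 245.7] 96 z 0.022 ctr [ 625.1 -215.2] mean [ 625.2 -215.5] size [21.9 45.5] long yaw 91.9
side red [319.5 250.1] 128 z 0.083 ctr [ 505.9 -280.8] mean [ 506.7 -281.7] size [51.8 21.7] long yaw 71.0
side green [240.9 162.8] 34 z 0.057 ctr [437.1 280.6] mean [437.4 280.8] size [44.7 16.9] long yaw 87.0
side green [244.3 170.8] 25 z 0.057 ctr [437.2 219.3] mean [436.8 220.3] size [29.1 14.9] long yaw 79.6
[[319.3 250.5]
 [369.3 250.2]]
```

View pics/f_side.png

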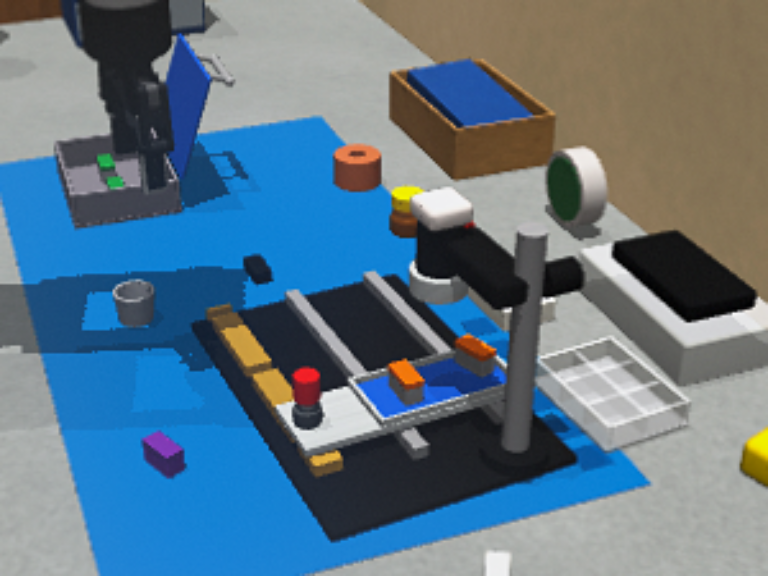

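View pics/f_top.png

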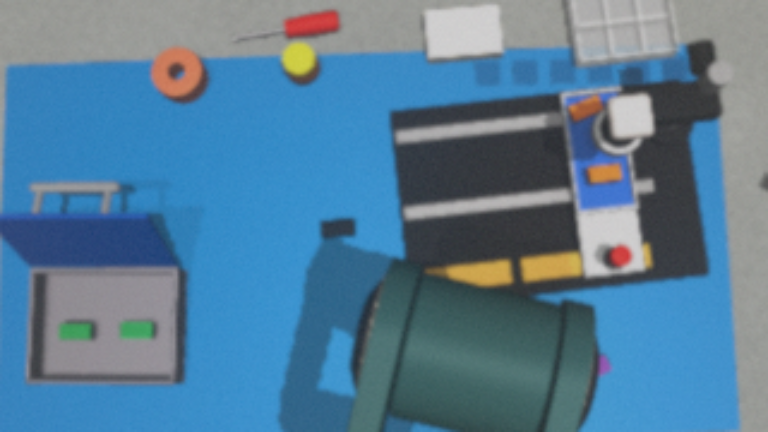

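The side view shows the tray under the lens with both oranges in it (405,380) and (475,353). The knob (307,385) is at its start pixel, so it is home. Both greens lie in the case and the lid is back. I'm handing in.

```bash
python3 -c "
from cell import env
print(env.sign_off())"
```

```text
the job is handed in; nothing more can be done
None
```

The job is done and handed in at about 46 s of robot time. I pulled the knob and indexed the carriage one notch out, opened the lid onto its stop, and moved both green modules onto the case floor. Then I put both orange modules in the tray and indexed the carriage back under the lens. There were only two greens; the third slot was empty.

**What the last checks showed:**
- **Knob and carriage:** the knob was back at its starting pixel in the side view (319.5, 250.1 against 319.4, 250.1), which puts the pin home and the carriage at the inspection notch. The top camera's depth read the knob top at 85.3 mm against 83.4 mm at the start. I took that as depth noise.
- **Greens:** both tops were at about 30 mm, which fits modules standing on the case floor.
- **Lid:** it still lay back on its stop.
- **Oranges:** both were upright in the tray. The second one ended up about 2 cm from where I released it and turned by about 15°. It stands flat, clear of the lip, so I left it.
- **Bystanders:** the microscope and the things visible in the last pictures looked unmoved. I judged this by eye, and the arm partly hid the purple look-alike and the steel cup in the top view.

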